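Seat the taper cone in its sprung cup and rock it to prove the bearing free

TASK

Take the steel roller cone out of its black rest and seat it in the cup that it fits, the wider of the two. Press it straight down with about 10 newtons (never more than 15) and, keeping that pressure on, rock the cup with it, first counter-clockwise and then clockwise as seen from above, at least 30 degrees each way from the middle mark, to show that the bearing runs free. Then let go, leaving the cone standing fully home and upright in that cup; handle it gently and leave everything else where it is.

Things in the scene. Friction and masses are not known exactly. Their poses are not given: they have to be found in the camera images.
- cone_grip (a point): Centre of the flat-sided aluminium grip on the loose steel roller cone (about 0.28 kg): 14 mm thick along its x, 46 mm long along y, 30 mm high; z is up. Take it from above by the 14 mm thick flats, which end 15 mm below this point in a 17 mm thick neck; the 46 mm wide upper rim of the cone lies 27 mm below it. The cone starts nose down in the rest.
- cone_nose (a point): Centre of the flat foot (22 mm wide) of the same cone, 57 mm below the grip's centre; z is up the axis. The taper widens from 22 mm here to 46 mm, 30 mm higher up.
- rest: Black 64 x 64 x 30 mm block fixed to the bench, with a 32 mm round hole in which the cone starts, its nose about 18 mm above the bench; origin at the centre of its underside.
- housing_axis (a point): Centre of the rim of the right seat's round grey housing (fixed, 80 mm wide, rim 42 mm above the bench, foot 92 mm square); z is up the bearing axis, -x points to the steel index rib (middle mark). The steel cup in it fits the cone: 42 mm wide at its mouth, 22 mm deep, open below. It stands on shims of unknown height: its rim lies from 2 mm below to 26 mm above this point, to be found by feel.
- race (a joint): Angle (rad) of that cup, 0 with the dark tab on its 62 mm flange at the index rib, positive counter-clockwise from above, stops at -0.9 and 0.9, little drag (0.03 N m); only the friction of the pressed cone turns it. With the cone home the grip's centre is about 32 mm above the cup's rim. The cup gives downward on a spring of 4.5 N per mm, up to 8 mm, from about 3 N on.
- narrow_axis (a point): Centre of the rim of the other, similar housing (fixed, rim 42 mm above the bench). Its cup is only 28 mm wide at the mouth, too narrow for this cone: not to be used.
- nest: Loose cream plastic nest block, 32 x 50 x 13 mm, lying between the seats; origin at the centre of its underside. A bystander.
- tape: Loose roll of black tape, 64 x 62 x 19 mm, lying flat; origin at the centre of its underside. A bystander.
- module: Loose flat black moulded module, 22 x 66 x 8 mm; origin at the centre of its underside. A bystander.
Mind the look-alikes: they are no part of the job. Leave any blue or purple look-alike of the part that bears cone_grip alone.

How it is judged:
By the outcome, as a careful person would: the job done as asked, in the order asked, and still so for the second after the job is handed in, with the robot touching nothing.
It also fails if it takes over 58 s, if anything falls off the work surface, if the arm or the gripper's body presses on something with over 40 N, if the wrist force passes 120 N, or if a joint passes its speed limit or range.

ROBOT

A 7-joint arm with a two-finger parallel gripper is mounted at the origin on a cart in front of the work surface, level with it; the furniture and walls round the work are solid. World frame = base frame: x ahead of the robot, y to its left, z up, the work surface at z = 0. Lengths are in m, angles in rad, forces in N, time in s.
With the tool pointing down it reaches from about 0.4 to 0.85 m from the base axis. Payload 10.4 kg.
Tool frame: the origin (TCP) lies midway between the tips of the shut fingers; the grasp point (between the pads) lies 19 mm behind it; z points along the fingers, y is the direction in which the jaws open and shut (so a half turn about z gives the same grasp; the last joint's range is limited). The gripper opens to 87 mm and grips with 3 to 60 N. Pads are 19 mm wide; open, the fingers measure 117 mm over their backs; the gripper's body (75 mm by 190 mm) begins 51 mm behind the grasp point.
Start: joints at [1.089, 0.332, -0.065, 1.46, 0.022, 1.35, -0.088], TCP at [0.277, -0.56, 0.223] pointing down, gripper open.
Joint ranges: [-2.6, 2.6], [-0.5, 2.12], [-1.47, 1.34], [0.16, 2.42], [-1.27, 4.41], [0.06, 2.06], [-2.6, 2.6]. Speed limits (rad/s): [2.22, 2.22, 2.79, 2.79, 3.14, 3.14, 3.14].

INTERFACE

Orientations are given as a unit quaternion [x, y, z, w].
In Python, from bench import r gives the robot as it stands.
- The arm moves only by the tool step_arm, never from a script. Its argument "increments" is a list of rows, each a list of 2 entries, a list of its own where there are three numbers: the shift along the tool's x, y, z in m, then the turn, a rotation vector about the tool's x, y, z in rad. A call has 1 to 5 rows; each row is the pose to reach, as a shift and turn from the pose measured when the call began, along the tool's axes at that moment; what a row does not reach only later rows make up. A row lasts 1/10 s, in which the tool goes at most 50 mm and 8.59 degrees, less where a joint would pass 70% of its speed; a pose out of reach is approached as far as the arm can. A call with a gripper value outside its range is refused whole. "hand" is the closure, from -1 (fully open) to 1 (shut), so that 0 is half open, set as the call begins (left out, the last holds). The fingers move at their own pace and stop on an object; "grip_force" is the grip in N (left out, the last holds). Time passes only in rows, so rows that repeat a pose let the fingers close. It gives the time, the measured TCP pose, the force and the opening at its end, in the units of the state.
- r.read_state(): the state, without advancing time (a new reading comes with each control period).
- r.camera(name): name is "scene" or "top" or "wrist"; returns a dict with "pixels" (400x640x3 uint8, blue, green, red), "camera_matrix" (3x3 intrinsics, pixels), "k1" (the pictures are not rectified: a ray, as slopes to the right and down, at radius r is drawn at 1 + k1 r^2 times it, then the intrinsics apply), "extrinsics" (4x4, takes a point from camera to world coordinates). Camera axes: x right, y up, looking along -z (the intrinsics and any distortion apply to the point x, -y, -z); pixel columns grow to the right and rows downward; lengths in m; the calibration is good to about 2 mm. A picture is of the moment at which its call begins. There is no depth.
- r.close_job(): hands the job in, once; it reports no verdict.
The state is a dict: "time": time; "joint_positions": joint angles; "joint_vel": joint speeds; "joint_torque": joint torques, N m; "ee_pos": TCP position; "eef_rot": TCP orientation; "ft_force": force on the tool from outside, world axes, zero at the start; "torque": the same for the moment, N m; "width": finger opening in m.
Only numpy, scipy, OpenCV 4.12 (cv2) and the standard library are available. Lean on these libraries where they do the work, as an engineer would, in place of code of your own. Each camera call takes 0.05 s, during which the arm holds its last target.

## Working session

There is one attempt and no reset: what is moved stays moved. The work goes in short steps, Python scripts to look and compute and a tool call to move; the robot and the scene stay as the last step left them, time stands still between calls to the robot, and variables do not carry over. Pictures are saved under pics/ and viewed, and the job is handed in when it is done.

Besides the shell and the picture viewer there is one more tool, called after "Emit:" by a JSON object that holds its "api" and its "payload". step_arm: Moves the arm, as the interface text tells. Its arguments: {"type":"object","properties":{"increments":{"type":"array"},"hand":{"type":"number"},"grip_force":{"type":"number"}},"required":["increments"]}

```bash
mkdir -p pics; ls
cat > h.py <<'E'
from bench import r
import numpy as np, cv2
from scipy.spatial.transform import Rotation as R
def snap(n,f):
    c=r.camera(n); cv2.imwrite('pics/'+f,c['pixels']); np.savez('pics/'+f+'.npz',K=c['camera_matrix'],k1=c['k1'],E=c['extrinsics']); return c
def load(f):
    d=np.load('pics/'+f+'.npz'); return d['K'],float(d['k1']),d['E']
def proj(f,P):
    K,k1,E=load(f); P=np.atleast_2d(P); p=(P-E[:3,3])@E[:3,:3]
    s=np.c_[p[:,0]/-p[:,2],-p[:,1]/-p[:,2]]; q=s*(1+k1*(s**2).sum(1))[:,None]
    return q@np.array([[K[0,0],0],[0,K[1,1]]])+K[:2,2]
def ray(f,u,v):
    K,k1,E=load(f); q=np.array([(u-K[0,2])/K[0,0],(v-K[1,2])/K[1,1]]); s=q.copy()
    for _ in range(30): s=q/(1+k1*(s@s))
    d=E[:3,:3]@np.array([s[0],-s[1],-1]); return E[:3,3],d/np.linalg.norm(d)
def at_z(f,u,v,z):
    o,d=ray(f,u,v); return o+d*(z-o[2])/d[2]
def tri(obs):
    A=np.zeros((3,3));b=np.zeros(3)
    for f,u,v in obs:
        o,d=ray(f,u,v);M=np.eye(3)-np.outer(d,d);A+=M;b+=M@o
    return np.linalg.solve(A,b)
def crop(f,x0,y0,x1,y1,s,out):
    i=cv2.imread('pics/'+f); cv2.imwrite('pics/'+out,cv2.resize(i[y0:y1,x0:x1],None,fx=s,fy=s,interpolation=cv2.INTER_CUBIC))
def st():
    s=r.read_state()
    for k in s: print(k,np.round(s[k],4))
E
python3 - <<'E'
from h import *
st()
for n in ['scene','top','wrist']: 
    snap(n,n+'0.png'); print(load(n+'0.png'))
E
```

```text
pics
time 0.0
joint_positions [ 1.0894  0.3329 -0.0647  1.461   0.0216  1.3499 -0.0885]
joint_vel [ 0.0015 -0.0002  0.0002  0.0011 -0.0001 -0.0001  0.0011]
joint_torque [-6.00000e-04 -6.23268e+01  2.39000e-02 -3.89895e+01 -6.15000e-02
  3.98000e-02  2.00000e-04]
ee_pos [ 0.2766 -0.56    0.2218]
eef_rot [ 9.738e-01  2.274e-01 -2.000e-04 -7.000e-04]
ft_force [-0.3317 -0.1149  0.5458]
torque [0.0069 0.0056 0.0088]
width 0.0866
(array([[461.47326877,   0.        , 325.9685179 ],
       [  0.        , 461.47326877, 197.51974449],
       [  0.        ,   0.        ,   1.        ]]), 0.04363549068772236, array([[-0.86992253,  0.29642963, -0.39416275,  0.0647579 ],
       [-0.49318291, -0.52662885,  0.69241076,  0.47371973],
       [-0.00232641,  0.79673806,  0.60432033,  0.65545821],
       [ 0.        ,  0.        ,  0.        ,  1.        ]]))
(array([[459.9951136 ,   0.        , 321.63821498],
       [  0.        , 459.9951136 , 197.94997329],
       [  0.        ,   0.        ,   1.        ]]), -0.10139253307672672, array([[-0.01979003,  0.99016756, -0.13847944,  0.31170539],
       [-0.9996627 , -0.02192639, -0.01391863, -0.20924579],
       [-0.01681813,  0.13815728,  0.9902675 ,  0.93917339],
       [ 0.        ,  0.        ,  0.        ,  1.        ]]))
(array([[291.82165219,   0.        , 315.48164923],
       [  0.        , 291.82165219, 197.25928576],
       [  0.        ,   0.        ,   1.        ]]), -0.04260147033465553, array([[ 0.44211759,  0.86890869,  0.22255277,  0.33752095],
       [-0.89695307,  0.42903406,  0.10679402, -0.53000856],
       [-0.00268847, -0.2468349 ,  0.96905382,  0.38427278],
       [ 0.        ,  0.        ,  0.        ,  1.        ]]))
```

View pics/scene0.png

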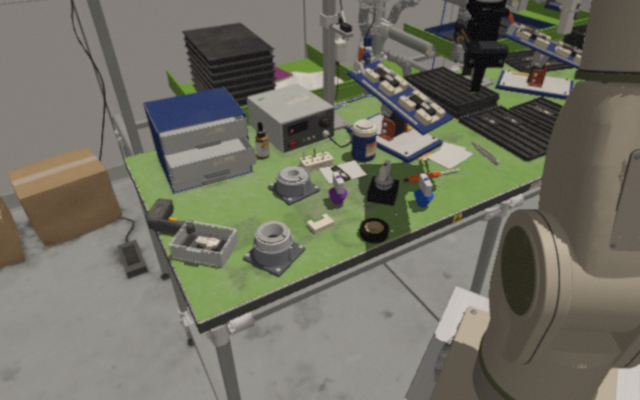

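View pics/top0.png

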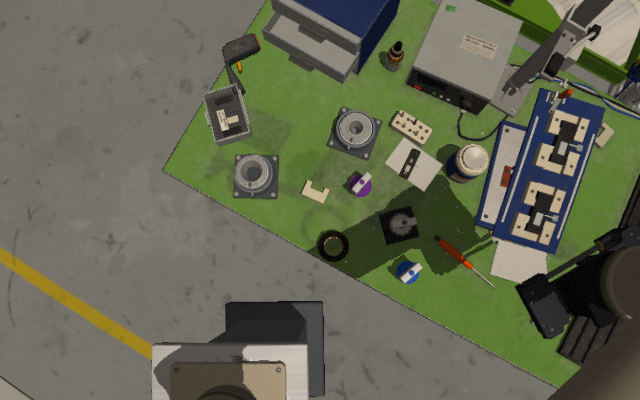

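View pics/wrist0.png

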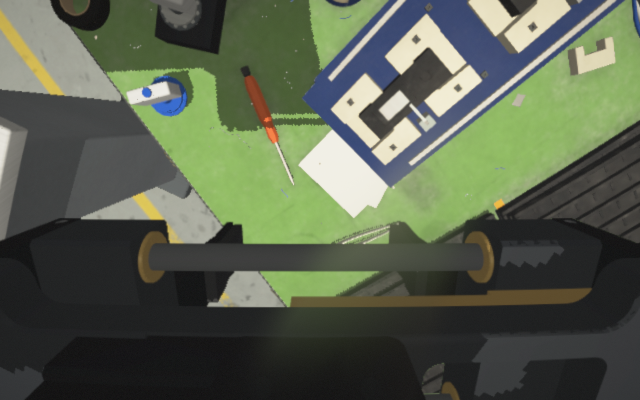

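Run:
```python
from h import *
a=cv2.imread('pics/top0.png')
def c(n,x0,y0,x1,y1,s): return cv2.resize(cv2.imread('pics/'+n)[y0:y1,x0:x1],None,fx=s,fy=s,interpolation=cv2.INTER_CUBIC)
cv2.imwrite('pics/a1.png',np.hstack([c('top0.png',370,195,430,255,6.5),c('scene0.png',355,150,415,210,6.5)]))
cv2.imwrite('pics/a2.png',np.hstack([c('top0.png',225,145,285,205,6.5),c('top0.png',325,100,385,160,6.5)]))
cv2.imwrite('pics/a3.png',np.hstack([c('scene0.png',240,215,310,285,5.5),c('scene0.png',260,150,330,220,5.5)]))
```

```text
(no output)
```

View pics/a1.png

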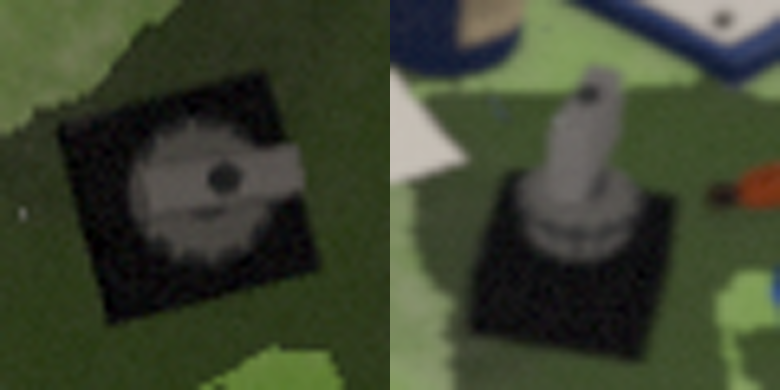

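View pics/a2.png

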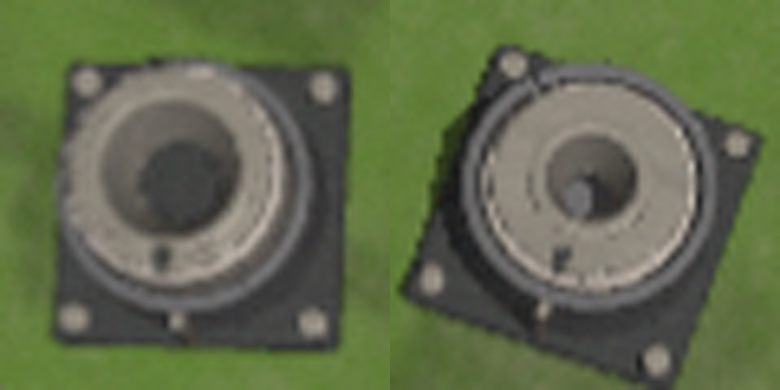

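View pics/a3.png

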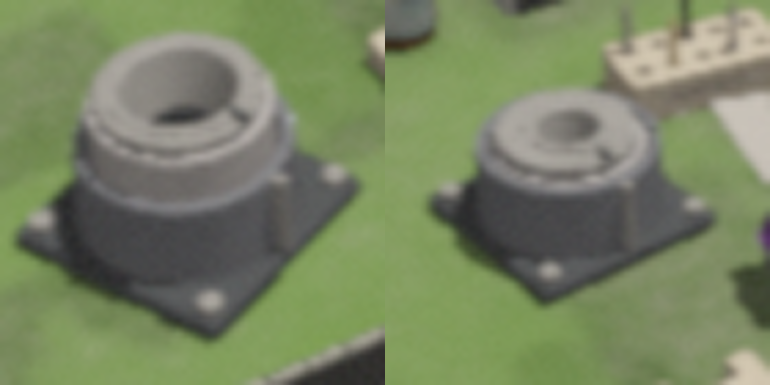

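Run:
```python
from h import *
print('dot',tri([('top0.png',404.3,222.7),('scene0.png',385.5,164.6)]))
f='top0.png'
def T(x,y,ox=370,oy=195): return ox+x/6.5,oy+y/6.5
for z in (.03,.104): print(z,at_z(f,404.3,222.7,z))
print('rim46 z.048',at_z(f,*T(200,192),.048))
# rest corners top z=.03
cs=[at_z(f,*T(*c),.03) for c in ((60,128),(266,70),(320,268),(108,325))]
print(np.round(cs,4),np.mean(cs,0))
print('grip dir', at_z(f,*T(145,195),.104),at_z(f,*T(300,170),.104))
# housing
hs=[at_z(f,*T(*c,225,145),.008) for c in ((75,62),(348,65),(342,348),(55,343))]
print('foot',np.round(hs,4),np.mean(hs,0),[np.linalg.norm(hs[i]-hs[i-1]) for i in range(4)])
sc=lambda x,y:(240+x/5.5,215+y/5.5)
# cup mouth
print('mouth tri',tri([(f,*T(172,168,225,145)),('scene0.png',*sc(180,85))]))
print('rib top',at_z(f,*T(180,318,225,145),.042),'housing rim ctr',at_z(f,*T(186,186,225,145),.042))
```

```text
dot [ 0.38038861 -0.35026295  0.0864122 ]
0.03 [ 0.3856942  -0.35931437  0.03      ]
0.104 [ 0.37967206 -0.34709989  0.104     ]
rim46 z.048 [ 0.38081181 -0.34931293  0.048     ]
[[ 0.4028 -0.3101  0.03  ]
 [ 0.4192 -0.374   0.03  ]
 [ 0.3582 -0.3878  0.03  ]
 [ 0.3425 -0.3226  0.03  ]] [ 0.38065606 -0.348627    0.03      ]
grip dir [ 0.37598483 -0.32504512  0.104     ] [ 0.38198904 -0.3689105   0.104     ]
foot [[ 0.5373 -0.0203  0.008 ]
 [ 0.534  -0.1084  0.008 ]
 [ 0.4427 -0.1059  0.008 ]
 [ 0.4463 -0.0146  0.008 ]] [ 0.49009125 -0.06232691  0.008     ] [np.float64(0.0911957338118935), np.float64(0.08809527065342515), np.float64(0.09134515304369899), np.float64(0.09135832618341143)]
mouth tri [ 0.48963745 -0.06168678  0.06356944]
rib top [ 0.44824691 -0.06018701  0.042     ] housing rim ctr [ 0.48916133 -0.06196077  0.042     ]
```

```bash
cat >> h.py <<'E'
def pose():
    s=r.read_state(); return np.array(s['ee_pos']),R.from_quat(s['eef_rot'])
def yaw():
    p,q=pose(); y=q.as_matrix()[:,1]; return np.degrees(np.arctan2(y[1],y[0]))
def plan(pos,yw):
    p,q=pose(); a=np.radians(yw); y=np.array([np.cos(a),np.sin(a),0]); z=np.array([0,0,-1.]); x=np.cross(y,z)
    T=R.from_matrix(np.c_[x,y,z]); 
    print('shift',np.round(q.inv().apply(np.array(pos)-p),4),'turn',np.round((q.inv()*T).as_rotvec(),4),'yaw now',round(yaw(),2))
E
python3 - <<'E'
from h import *
plan([.381,-.349,.20],8)
E
```

```text
shift [ 0.1871 -0.1431  0.0221] turn [-9.0000e-04 -6.0000e-04 -1.2516e+00] yaw now -63.71
```

Emit:
{"api": "step_arm", "payload": {"increments": [[[0.04,-0.03,0.004],[0,0,-0.15]],[[0.08,-0.06,0.008],[0,0,-0.3]],[[0.12,-0.09,0.012],[0,0,-0.45]],[[0.15,-0.12,0.016],[0,0,-0.6]],[[0.187,-0.143,0.02],[0,0,-0.75]]], "hand": -1}}

```text
time: 0.65
ee_pos: [0.3807, -0.3472, 0.2019]
eef_rot: [0.821, 0.571, -0.0, -0.001]
ft_force: [1.0, 0.2, -0.1]
width: 0.0871
```

Run:
```python
from h import *
plan([.381,-.349,.20],8)
st()
```

```text
shift [-0.0016  0.0009  0.0019] turn [-0.0013 -0.0005 -0.4958] yaw now -20.41
time 0.65
joint_positions [ 0.9236  0.1219 -0.2935  1.763   0.0371  1.2634  0.2646]
joint_vel [-0.3863 -0.1348 -0.4545  0.241   0.0179 -0.1098  0.6418]
joint_torque [  3.44   -46.3234   0.7959 -37.6992  -0.1563   0.559   -1.1718]
ee_pos [ 0.3807 -0.3472  0.2019]
eef_rot [ 8.212e-01  5.707e-01 -3.000e-04 -6.000e-04]
ft_force [ 0.9891  0.1782 -0.1319]
torque [-0.0309 -0.1055 -0.0262]
width 0.0871
```

Emit:
{"api": "step_arm", "payload": {"increments": [[[0,0,0],[0,0,-0.14]],[[0,0,0],[0,0,-0.28]],[[-0.001,0.001,0.002],[0,0,-0.42]],[[-0.001,0.001,0.002],[0,0,-0.49]],[[-0.001,0.001,0.002],[0,0,-0.495]]]}}

```text
time: 1.15
ee_pos: [0.3812, -0.3484, 0.1996]
eef_rot: [0.656, 0.755, -0.0, -0.001]
ft_force: [0.4, 0.5, -0.2]
width: 0.0872
```

Run:
```python
from h import *
for n in ['scene','top','wrist']: snap(n,n+'1.png')
plan([.381,-.349,.20],8)
print(proj('wrist1.png',[[.381,-.349,.09],[.381,-.349,.048],[.381,-.349,.03]]))
st()
```

```text
shift [-0.0005 -0.0003 -0.0002] turn [-0.0011 -0.0009 -0.0029] yaw now 7.83
[[314.75720583 196.4729388 ]
 [314.91115623 187.24694896]
 [314.9658117  183.97244341]]
time 1.3
joint_positions [ 0.9506  0.1283 -0.3223  1.7614  0.0427  1.2602  0.7544]
joint_vel [-0.0009 -0.0009 -0.0001 -0.0011  0.0003  0.0014  0.0024]
joint_torque [ 3.88000e-02 -4.58282e+01 -1.28240e+00 -3.79348e+01 -1.07000e-02
  9.00000e-02  8.98000e-02]
ee_pos [ 0.3813 -0.3485  0.1998]
eef_rot [ 6.572e-01  7.538e-01 -1.000e-04 -7.000e-04]
ft_force [-0.2498  0.1644  0.4054]
torque [-0.0272 -0.1086 -0.0647]
width 0.0867
```

View pics/wrist1.png

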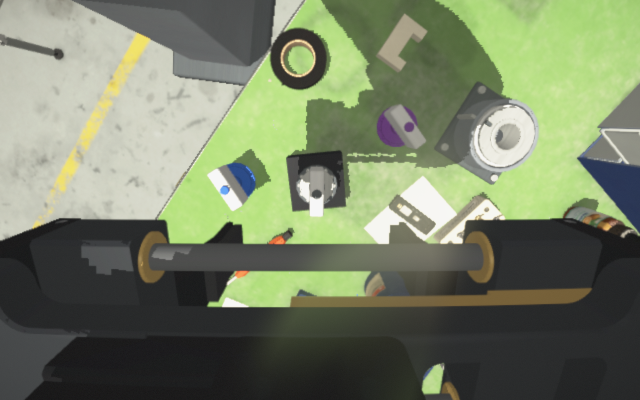

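View pics/scene1.png

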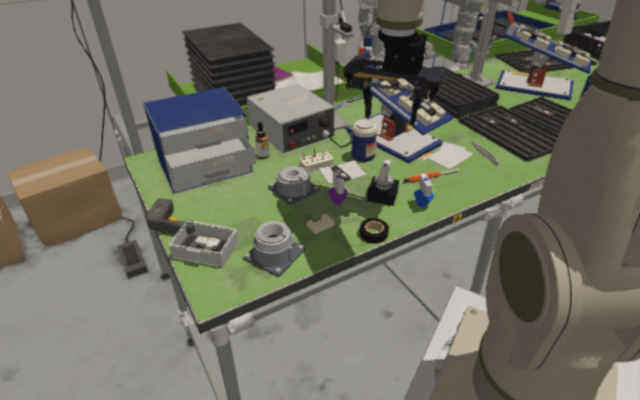

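Run:
```python
from h import *
print(proj('scene1.png',[.381,-.349,.2]))
crop('wrist1.png',275,140,355,225,7,'w1c.png')
```

```text
[[388.78420824 119.23878429]]
```

View pics/w1c.png

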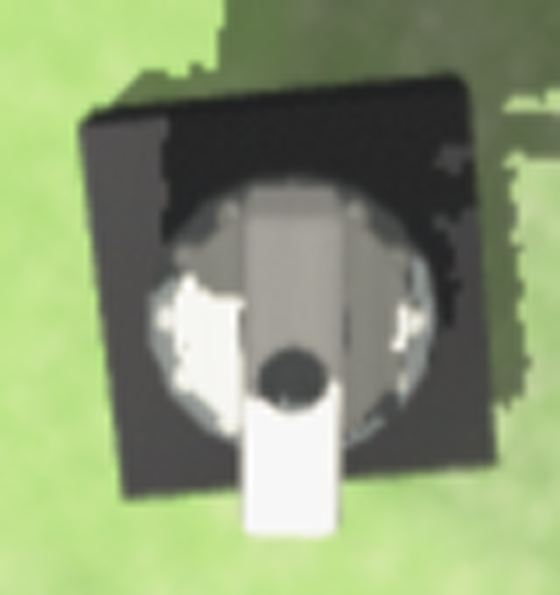

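Run:
```python
from h import *
print(at_z('wrist1.png',316.7,194,.09),at_z('wrist1.png',316.9,185.4,.048))
a=at_z('wrist1.png',275+294/7,140+200/7,.09);b=at_z('wrist1.png',275+290.5/7,140+530/7,.09);print(a,b,np.linalg.norm(a-b))
d=a-b; print(np.degrees(np.arctan2(d[0],-d[1])))
print('tri',tri([('wrist1.png',316.7,194),('top0.png',404.3,222.7),('scene0.png',385.5,164.6)]))
```

```text
[ 0.38251704 -0.34632353  0.09      ] [ 0.38288606 -0.34664548  0.048     ]
[ 0.37944358 -0.32194937  0.09      ] [ 0.38530441 -0.36798492  0.09      ] 0.046407119458452994
-172.7446497205354
tri [ 0.38102105 -0.34893045  0.08677367]
```

Run:
```python
from h import *
plan([.3815,-.348,.064],7.4)
```

```text
shift [0.0003 0.0004 0.1358] turn [-0.0011 -0.0009  0.0076] yaw now 7.83
```

Emit:
{"api": "step_arm", "payload": {"increments": [[[0,0,0.02],[0,0,0.007]],[[0,0,0.045],[0,0,0.007]],[[0,0,0.07],[0,0,0.007]],[[0,0,0.09],[-0.001,-0.001,0.007]],[[0,0,0.09],[-0.001,-0.001,0.007]]], "hand": 0, "grip_force": 20}}

```text
time: 1.8
ee_pos: [0.3797, -0.3472, 0.1073]
eef_rot: [0.66, 0.751, -0.0, -0.002]
ft_force: [0.3, -0.3, 0.6]
width: 0.0548
```

Run:
```python
from h import *
snap('wrist','wrist2.png')
crop('wrist2.png',215,120,415,270,4,'w2c.png')
plan([.3815,-.348,.064],7.4)
print(at_z('wrist2.png',0,0,.09),proj('wrist2.png',[.3815,-.348,.09]))
```

```text
shift [-0.0003  0.001   0.0451] turn [-0.0016 -0.0018 -0.0005] yaw now 7.37
[ 0.17847706 -0.23058842  0.09      ] [[317.23674168 231.36451121]]
```

View pics/w2c.png

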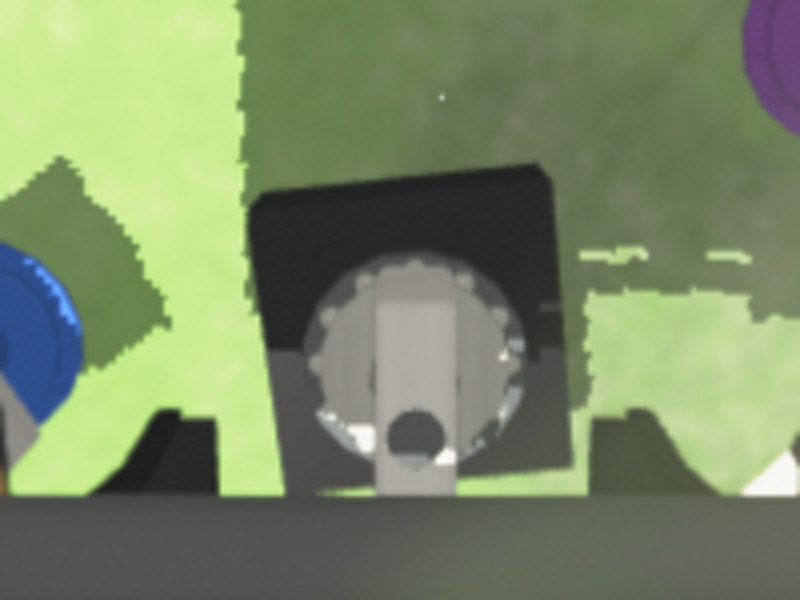

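Run:
```python
from h import *
print(at_z('wrist2.png',318.9,229.25,.09), load('wrist2.png')[2][:3,0]);p,q=pose();print(q.as_matrix()[:,1])
print(at_z('wrist2.png',215+403.5/4,120+450/4,.105),p)
```

```text
[ 0.38238963 -0.34640275  0.09      ] [ 0.9918737   0.12717779 -0.0035179 ]
[ 0.99173837  0.12826743 -0.00157443]
[ 0.38001852 -0.34321412  0.105     ] [ 0.38058123 -0.34786686  0.1091328 ]
```

Emit:
{"api": "step_arm", "payload": {"increments": [[[0,0.002,0],[-0.0015,-0.002,0]],[[0,0.002,0.012],[-0.0015,-0.002,0]],[[0,0.002,0.027],[-0.0015,-0.002,0]],[[0,0.002,0.04],[-0.0015,-0.002,0]],[[0,0.002,0.045],[-0.0015,-0.002,0]]]}}

```text
time: 2.35
ee_pos: [0.382, -0.3471, 0.0628]
eef_rot: [0.66, 0.751, -0.0, -0.001]
ft_force: [-0.5, -0.1, -0.7]
width: 0.0431
```

Emit:
{"api": "step_arm", "payload": {"increments": [[[0,0,0],[0,0,0]],[[0,0,0],[0,0,0]]]}}

```text
time: 2.55
ee_pos: [0.3821, -0.3472, 0.0629]
eef_rot: [0.66, 0.751, -0.0, -0.001]
ft_force: [-0.8, -0.1, -0.6]
width: 0.0434
```

Run:
```python
from h import *
snap('wrist','wrist3.png');snap('scene','scene3.png')
crop('wrist3.png',215,120,415,270,4,'w3c.png')
crop('scene3.png',340,100,440,220,5,'s3c.png')
plan([.382,-.3475,.064],7.4); st()
```

```text
shift [-0.0001 -0.0004 -0.0006] turn [-0.0004 -0.0002 -0.0006] yaw now 7.37
time 2.65
joint_positions [ 0.932   0.2699 -0.3175  1.908   0.1006  0.9794  0.6976]
joint_vel [ 0.001  -0.0032 -0.0001 -0.001   0.0004 -0.0012 -0.002 ]
joint_torque [-1.01000e-02 -5.03679e+01 -2.43100e+00 -3.27325e+01 -1.39000e-02
  9.18000e-02 -2.00000e-03]
ee_pos [ 0.3823 -0.3474  0.0634]
eef_rot [ 6.602e-01  7.511e-01 -1.000e-04 -2.000e-04]
ft_force [-0.0181  0.96   -0.1684]
torque [ 0.0315 -0.0946 -0.0244]
width 0.0433
```

View pics/w3c.png

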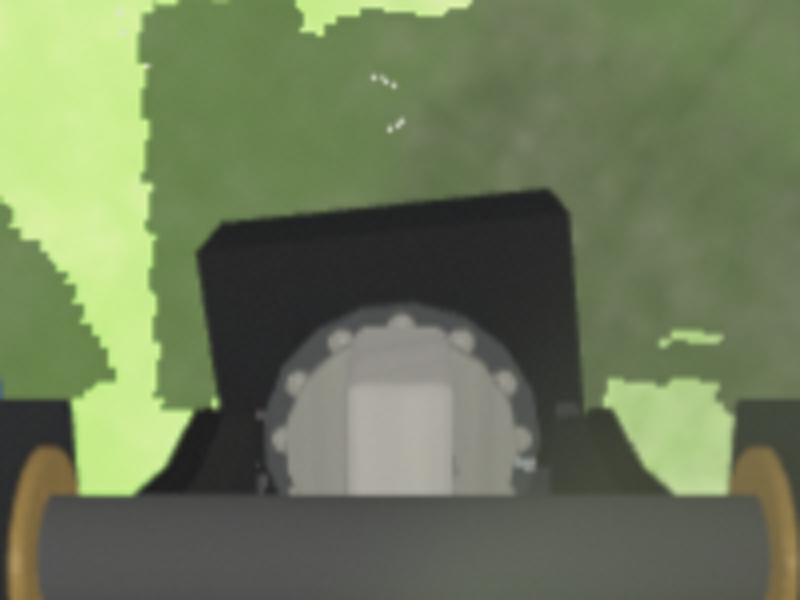

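View pics/s3c.png

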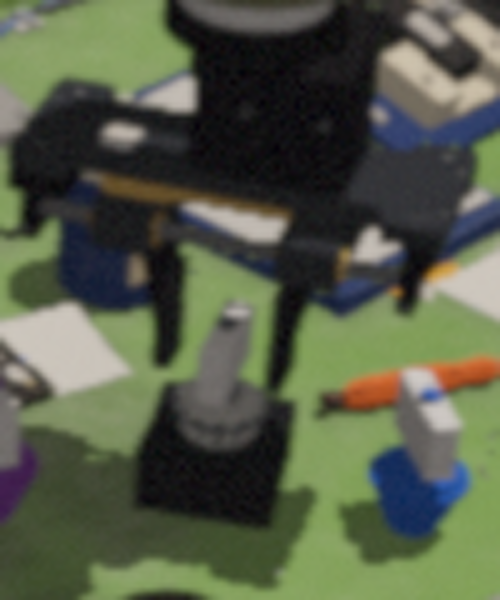

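Emit:
{"api": "step_arm", "payload": {"increments": [[[0,0,0],[0,0,0]],[[0,0,0],[0,0,0]],[[0,0,0],[0,0,0]],[[0,0,0],[0,0,0]],[[0,0,0],[0,0,0]]], "hand": 1, "grip_force": 25}}

```text
time: 3.15
ee_pos: [0.382, -0.3475, 0.0634]
eef_rot: [0.66, 0.751, -0.0, -0.0]
ft_force: [-0.2, -0.4, 0.6]
width: 0.0135
```

Emit:
{"api": "step_arm", "payload": {"increments": [[[0,0,0],[0,0,0]],[[0,0,0],[0,0,0]],[[0,0,0],[0,0,0]]]}}

```text
time: 3.45
ee_pos: [0.382, -0.3475, 0.0634]
eef_rot: [0.66, 0.751, -0.0, -0.0]
ft_force: [-1.0, 0.9, 0.4]
width: 0.0132
```

Emit:
{"api": "step_arm", "payload": {"increments": [[[0,0,-0.008],[0,0,0]],[[0,0,-0.02],[0,0,0]],[[0,0,-0.035],[0,0,0]],[[0,0,-0.05],[0,0,0]],[[0,0,-0.06],[0,0,0]]]}}

```text
time: 3.95
ee_pos: [0.3825, -0.3477, 0.1252]
eef_rot: [0.66, 0.751, -0.0, 0.0]
ft_force: [0.2, -0.0, -3.3]
width: 0.0137
```

Emit:
{"api": "step_arm", "payload": {"increments": [[[0,0,-0.015],[0,0,0]],[[0,0,-0.035],[0,0,0]],[[0,0,-0.055],[0,0,0]],[[0,0,-0.075],[0,0,0]],[[0,0,-0.08],[0,0,0]]]}}

```text
time: 4.45
ee_pos: [0.3833, -0.3482, 0.2078]
eef_rot: [0.66, 0.751, -0.0, 0.002]
ft_force: [1.0, 0.4, -2.8]
width: 0.0136
```

Run:
```python
from h import *
snap('wrist','wrist4.png');snap('scene','scene4.png');snap('top','top4.png')
crop('scene4.png',320,40,440,160,5,'s4c.png')
plan([.4895,-.062,.2],-7); st()
```

```text
shift [0.2694 0.1429 0.0046] turn [-1.000e-04  8.000e-04  2.507e-01] yaw now 7.36
time 4.6
joint_positions [ 0.9493  0.1236 -0.3235  1.7557  0.0418  1.2684  0.7443]
joint_vel [ 0.0001  0.0141  0.0016  0.0187 -0.0009 -0.0031 -0.0005]
joint_torque [-1.61000e-02 -4.84708e+01 -1.34290e+00 -4.05635e+01 -2.97000e-02
  1.64100e-01  1.39000e-02]
ee_pos [ 0.3823 -0.3475  0.2049]
eef_rot [ 6.602e-01  7.511e-01 -3.000e-04  3.000e-04]
ft_force [-0.7191 -0.6464 -3.4574]
torque [ 0.0228 -0.0857  0.038 ]
width 0.0139
```

View pics/wrist4.png

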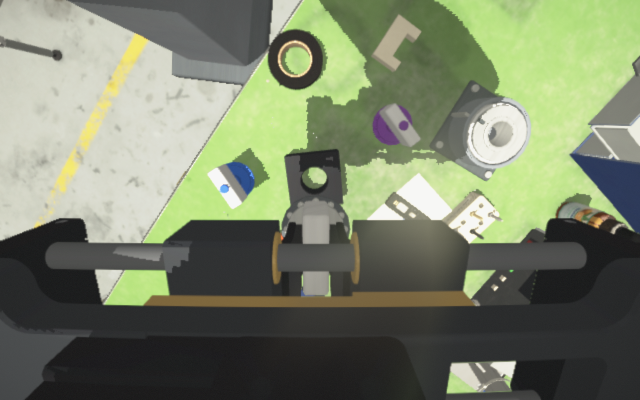

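View pics/s4c.png

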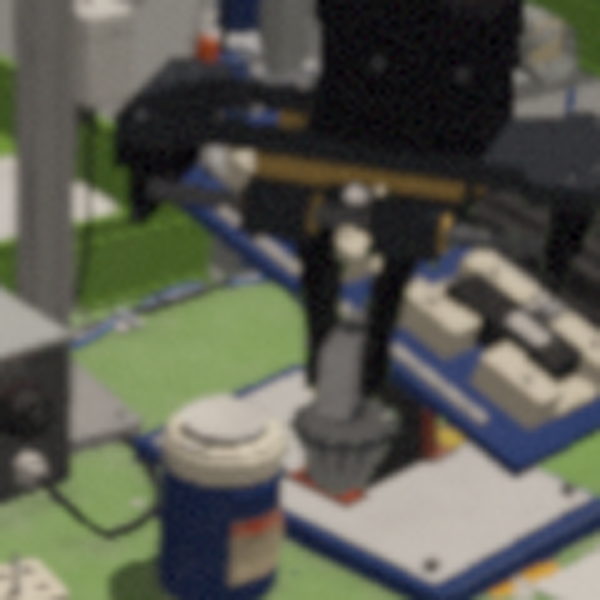

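Emit:
{"api": "step_arm", "payload": {"increments": [[[0.02,0.011,0],[0,0,0.02]],[[0.05,0.027,0],[0,0,0.05]],[[0.085,0.045,0],[0,0,0.08]],[[0.12,0.064,0],[0,0,0.11]],[[0.155,0.082,0],[0,0,0.14]]]}}

```text
time: 5.1
ee_pos: [0.4435, -0.1816, 0.2034]
eef_rot: [0.712, 0.703, -0.001, -0.001]
ft_force: [0.4, 0.6, -3.7]
width: 0.0139
```

Run:
```python
from h import *
plan([.49,-.061,.2],-7)
```

```text
shift [0.1211 0.0449 0.0034] turn [-1.700e-03  1.000e-04  1.093e-01] yaw now -0.74
```

Run:
```python
from h import *
snap('wrist','wrist5.png'); st()
print(proj('wrist5.png',[[.49,-.061,.042],[.49,-.061,.062]]))
i=cv2.imread('pics/wrist5.png')
crop('wrist5.png',280,20,440,180,4,'w5c.png')
```

```text
time 5.15
joint_positions [ 0.7541  0.0513 -0.4854  1.8366  0.0227  1.2606  0.2552]
joint_vel [ 0.026   0.0041  0.0214 -0.0126 -0.0108  0.0023  0.1971]
joint_torque [ 15.9544 -35.5829  16.6011 -38.923    3.805    0.203    1.3756]
ee_pos [ 0.446  -0.1744  0.2038]
eef_rot [ 0.7097  0.7045  0.0008 -0.001 ]
ft_force [ 2.3299  7.9264 -2.9129]
torque [ 0.6857 -0.3314 -0.0271]
width 0.0139
[[358.50531111  70.87972887]
 [361.39556658  67.29919858]]
```

View pics/wrist5.png

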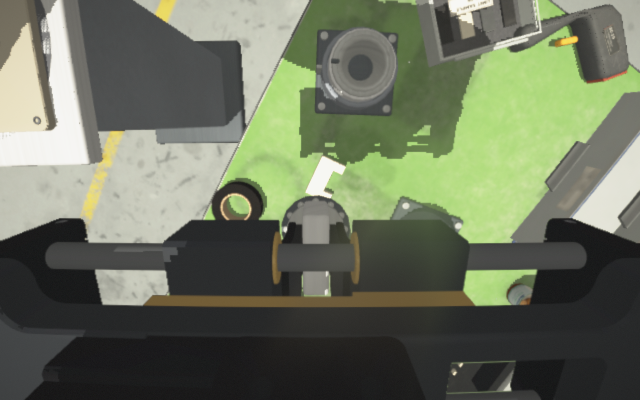

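View pics/w5c.png

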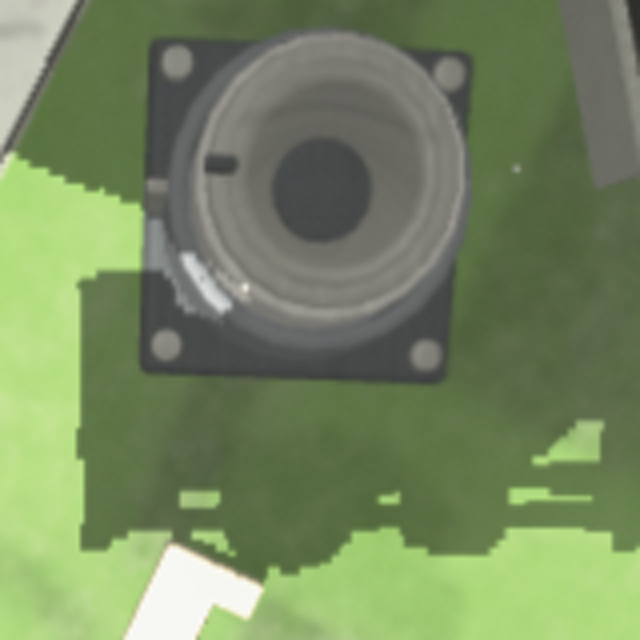

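Run:
```python
from h import *
f='wrist5.png'
print('screws',at_z(f,280+304.5/4,20+208.5/4,.01))
for z in (.05,.056,.062,.068): print('flange',z,at_z(f,363.5,63.5,z), at_z(f,280+200/4,20+174/4,z)-at_z(f,280+468/4,20+174/4,z))
st()
plan([.49,-.061,.2],-7)
```

```text
screws [ 0.49171733 -0.05709034  0.01      ]
flange 0.05 [ 0.49382754 -0.05531016  0.05      ] [-0.06779027  0.00053464  0.        ]
flange 0.056 [ 0.49290504 -0.05642374  0.056     ] [-0.06650258  0.00052449  0.        ]
flange 0.062 [ 0.49198254 -0.05753732  0.062     ] [-0.0652149   0.00051433  0.        ]
flange 0.068 [ 0.49106004 -0.0586509   0.068     ] [-0.06392721  0.00050418  0.        ]
time 5.15
joint_positions [ 0.7541  0.0513 -0.4854  1.8366  0.0227  1.2606  0.2552]
joint_vel [ 0.026   0.0041  0.0214 -0.0126 -0.0108  0.0023  0.1971]
joint_torque [ 15.9544 -35.5829  16.6011 -38.923    3.805    0.203    1.3756]
ee_pos [ 0.446  -0.1744  0.2038]
eef_rot [ 0.7097  0.7045  0.0008 -0.001 ]
ft_force [ 2.3299  7.9264 -2.9129]
torque [ 0.6857 -0.3314 -0.0271]
width 0.0139
shift [0.1137 0.0432 0.004 ] turn [-0.0004 -0.0025  0.1149] yaw now -0.41
```

Emit:
{"api": "step_arm", "payload": {"increments": [[[0,0,0],[0,0,0]],[[0,0,0],[0,0,0]],[[0,0,0],[0,0,0]]]}}

```text
time: 5.45
ee_pos: [0.4453, -0.1755, 0.2031]
eef_rot: [0.71, 0.704, 0.0, -0.001]
ft_force: [0.4, -0.9, -2.4]
width: 0.0135
```

Run:
```python
from h import *
f='wrist6.png'
snap('wrist',f); st()
crop(f,280,20,440,180,4.5,'w6c.png')
```

```text
time 5.5
joint_positions [ 0.7534  0.0518 -0.4818  1.8371  0.0229  1.2604  0.2561]
joint_vel [ 0.0011 -0.0034 -0.0009 -0.0038 -0.0025  0.0004 -0.005 ]
joint_torque [-6.30600e-01 -3.97405e+01 -1.32760e+00 -3.91581e+01 -1.24400e-01
  6.39000e-02  3.70000e-03]
ee_pos [ 0.4454 -0.1757  0.2033]
eef_rot [ 7.103e-01  7.039e-01  5.000e-04 -1.300e-03]
ft_force [-0.0049  0.467  -1.8439]
torque [-0.0373 -0.1058  0.0167]
width 0.0138
```

View pics/w6c.png

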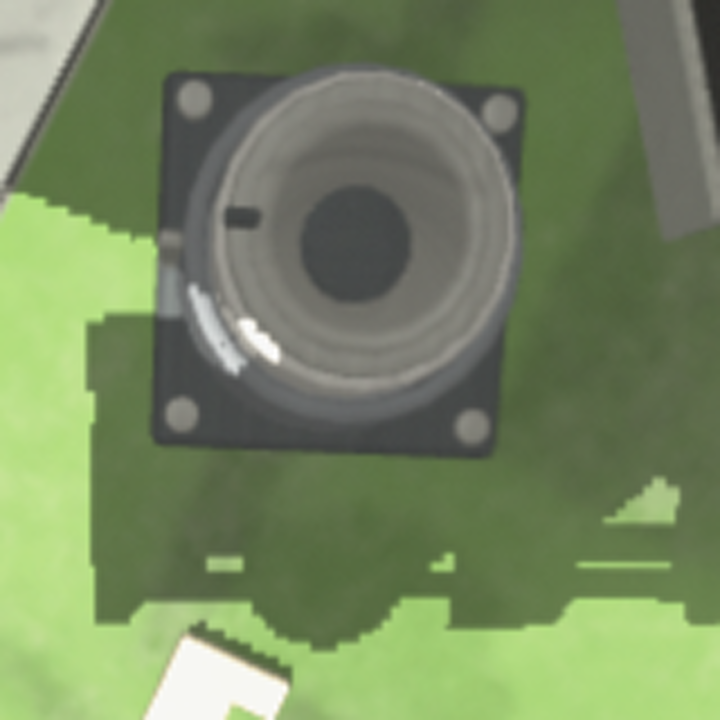

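Run:
```python
from h import *
f='wrist6.png'; g=lambda x,y:(280+x/4.5,20+y/4.5)
P=np.array([at_z(f,*g(*c),.011) for c in((195,99),(500,112),(473,426),(182,414))]);print('screws',P.mean(0),[np.linalg.norm(P[i]-P[i-1]) for i in range(4)])
d=P[1]-P[0];print('foot yaw',np.degrees(np.arctan2(d[1],d[0])))
for z in (.056,.062,.068): print('flange',z,at_z(f,*g(367,229),z), np.linalg.norm(at_z(f,*g(217,229),z)-at_z(f,*g(517,229),z)), 'tab',at_z(f,*g(243,216),z))
# scene+top+wrist mouth/flange tri
print(tri([(f,*g(367,229)),('top0.png',225+172/6.5,145+172/6.5),('scene0.png',240+180/5.5,215+87/5.5)]))
```

```text
screws [ 0.49185443 -0.0580026   0.011     ] [np.float64(0.0760116998357628), np.float64(0.07615814023256014), np.float64(0.07623580926377369), np.float64(0.07613027834987099)]
foot yaw -2.477962078289866
flange 0.056 [ 0.49245866 -0.05669384  0.056     ] 0.06648900533018878 tab [ 0.46501704 -0.0538267   0.056     ]
flange 0.062 [ 0.491573   -0.05769418  0.062     ] 0.06520100769386376 tab [ 0.46466297 -0.05488258  0.062     ]
flange 0.068 [ 0.49068733 -0.05869452  0.068     ] 0.06391301005753865 tab [ 0.46430889 -0.05593846  0.068     ]
[ 0.48947411 -0.0601095   0.06398961]
```

Run:
```python
from h import *
plan([.491,-.0595,.135],-7)
```

```text
shift [0.1164 0.0446 0.0685] turn [-0.0012 -0.0025  0.1131] yaw now -0.52
```

Emit:
{"api": "step_arm", "payload": {"increments": [[[0.02,0.008,0],[0,0,0.03]],[[0.05,0.02,0],[0,-0.001,0.06]],[[0.08,0.032,0.01],[-0.001,-0.002,0.09]],[[0.105,0.04,0.025],[-0.001,-0.002,0.11]],[[0.1165,0.0445,0.04],[-0.001,-0.0025,0.113]]]}}

```text
time: 6.0
ee_pos: [0.4915, -0.0581, 0.1632]
eef_rot: [0.749, 0.663, 0.0, -0.0]
ft_force: [0.2, -0.4, -3.9]
width: 0.0139
```

Run:
```python
from h import *
plan([.491,-.0595,.135],-7)
```

```text
shift [-0.0014 -0.0003  0.0282] turn [ 0.0005 -0.0006  0.0002] yaw now -6.99
```

Emit:
{"api": "step_arm", "payload": {"increments": [[[-0.001,0,0.01],[0,0,0]],[[-0.001,0,0.02],[0,0,0]],[[-0.001,0,0.028],[0,0,0]],[[-0.001,0,0.028],[0,0,0]],[[-0.001,0,0.028],[0,0,0]]]}}

```text
time: 6.5
ee_pos: [0.4914, -0.0599, 0.1354]
eef_rot: [0.749, 0.662, 0.0, 0.0]
ft_force: [0.1, -0.0, -2.5]
width: 0.0138
```

Run:
```python
from h import *
for n in ['scene','top','wrist']: snap(n,n+'7.png')
crop('scene7.png',220,160,340,280,6,'s7c.png')
crop('top7.png',205,125,305,225,6,'t7c.png')
crop('wrist7.png',240,150,400,290,5,'w7c.png')
plan([.491,-.0595,.135],-7);st()
```

```text
shift [-0.0002 -0.0007  0.0008] turn [ 0.0015 -0.0004 -0.0001] yaw now -7.01
time 6.65
joint_positions [ 0.5822  0.1643 -0.5962  1.8815  0.1018  1.1242 -0.1739]
joint_vel [-0.0026  0.0007 -0.0014  0.001   0.0005 -0.0019 -0.0007]
joint_torque [ 1.08900e-01 -4.31946e+01 -3.14950e+00 -3.69821e+01 -5.09000e-02
  2.67000e-02  6.60000e-03]
ee_pos [ 0.4917 -0.0594  0.1358]
eef_rot [7.490e-01 6.626e-01 6.000e-04 4.000e-04]
ft_force [-0.3251  0.312  -3.5189]
torque [-0.0462 -0.0521  0.0314]
width 0.014
```

View pics/s7c.png

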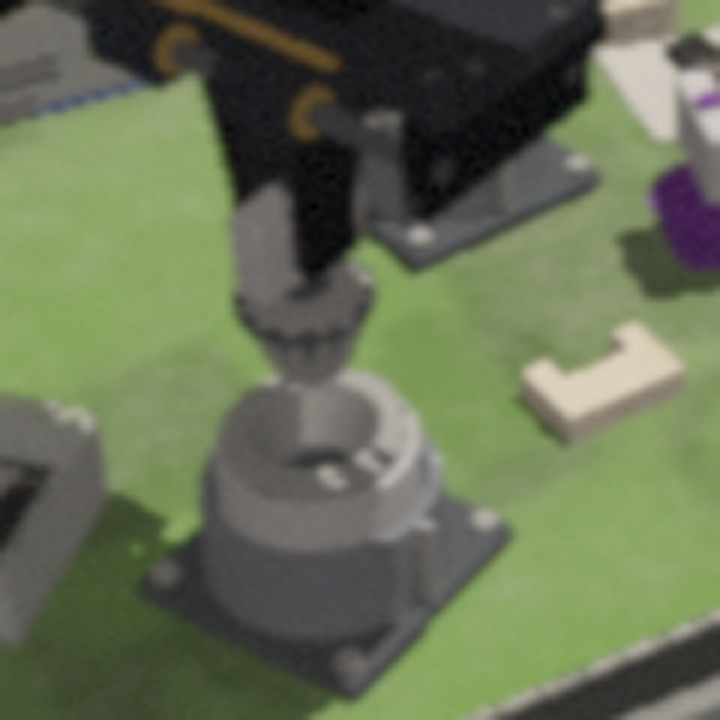

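View pics/t7c.png

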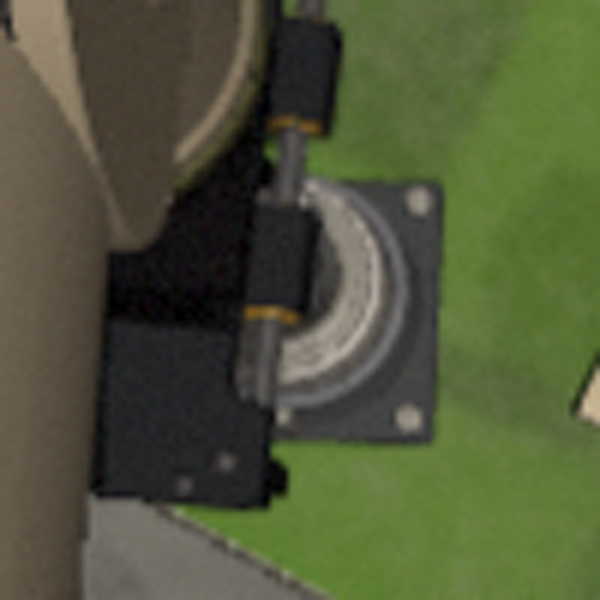

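View pics/w7c.png

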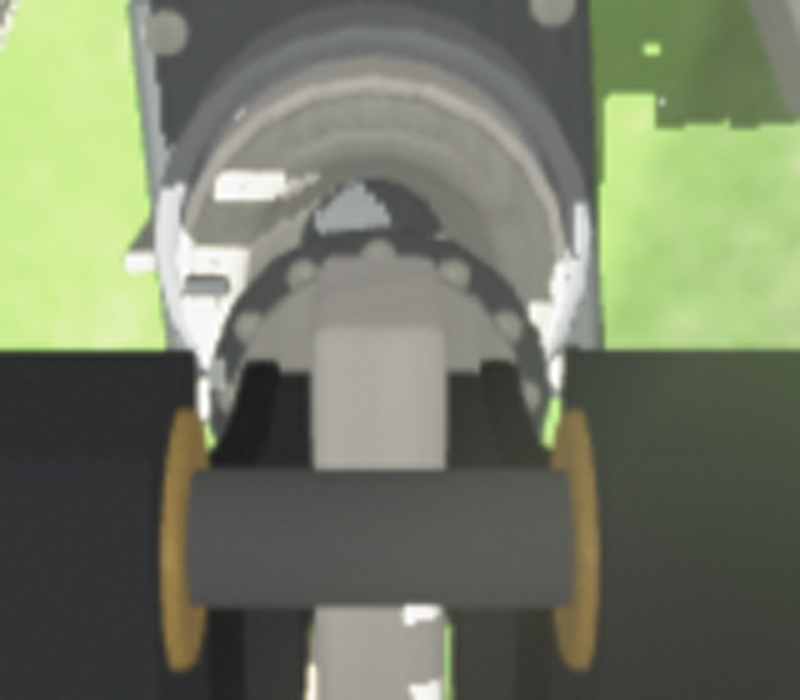

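```bash
python3 - <<'E'
from h import *
f='scene7.png'
p=np.array([.4916,-.0596])
for nm,z,u in (('rim46',.120,270.8),('nose',.09,220+313/6),('cup',.066,273.6)):
    q=proj(f,[*p,z])[0]; gx=proj(f,[*(p+[.001,0]),z])[0]-q; gy=proj(f,[*(p+[0,.001]),z])[0]-q
    print(nm,q,u-q[0],'du/mm x',gx[0],'y',gy[0])
E
crop() { :; }
python3 - <<'E'
from h import *
crop('scene7.png',250,195,300,260,11,'s7d.png')
E
```

```text
rim46 [268.56010082 207.83223004] 2.239899183803516 du/mm x -0.4406014304036603 y -0.3113891184094655
nose [269.77741718 220.17472516] 2.389249487495647 du/mm x -0.4320191377565834 y -0.3040843517507028
cup [270.7134319  229.69049591] 2.8865681026335324 du/mm x -0.4254074816486195 y -0.29849351589257367
```

View pics/s7d.png

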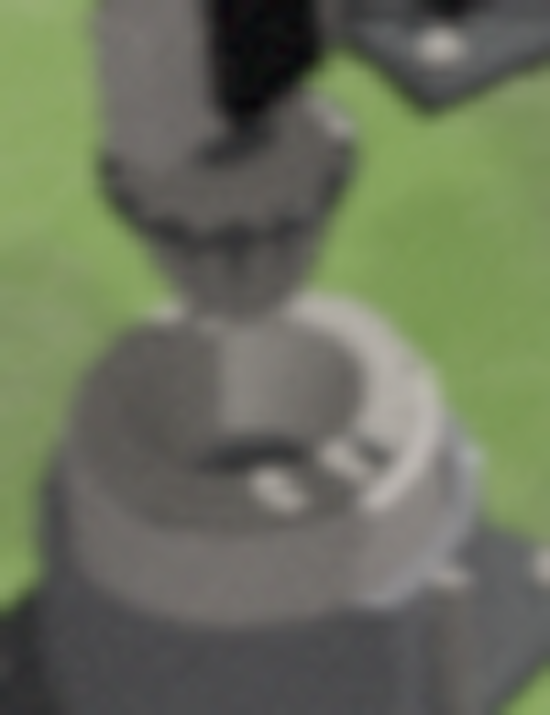

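Emit:
{"api": "step_arm", "payload": {"increments": [[[0.0005,0,0.008],[0.0015,0,0]],[[0.0005,0,0.018],[0.0015,0,0]],[[0.0005,0,0.028],[0.0015,0,0]],[[0.0005,0,0.037],[0.0015,0,0]],[[0.0005,0,0.037],[0.0015,0,0]]]}}

```text
time: 7.15
ee_pos: [0.4907, -0.0587, 0.097]
eef_rot: [0.749, 0.663, -0.001, -0.001]
ft_force: [0.2, -0.8, -2.2]
width: 0.014
```

Emit:
{"api": "step_arm", "payload": {"increments": [[[0,0,0],[0,0,0]],[[0,0,0.001],[0,0,0]],[[0,0,0.002],[0,0,0]],[[0,0,0.002],[0,0,0]]]}}

```text
time: 7.55
ee_pos: [0.4908, -0.0588, 0.0951]
eef_rot: [0.749, 0.663, -0.001, -0.001]
ft_force: [-0.7, 0.0, -2.6]
width: 0.0138
```

Run:
```python
from h import *
plan([.4915,-.060,.095],-7);st()
```

```text
shift [-0.0011  0.0008  0.0001] turn [-0.0026 -0.0007 -0.    ] yaw now -7.0
time 7.55
joint_positions [ 0.5684  0.2162 -0.5912  1.9219  0.1374  1.0459 -0.2036]
joint_vel [-0.0015 -0.0017 -0.0007  0.0011 -0.0034  0.0024  0.0003]
joint_torque [-2.43000e-02 -4.53160e+01 -4.15860e+00 -3.53435e+01 -4.61000e-02
 -7.00000e-03 -1.37000e-02]
ee_pos [ 0.4908 -0.0588  0.0951]
eef_rot [ 7.490e-01  6.626e-01 -6.000e-04 -1.200e-03]
ft_force [-0.704   0.0151 -2.6127]
torque [-0.0569 -0.0953 -0.0227]
width 0.0138
```

Emit:
{"api": "step_arm", "payload": {"increments": [[[-0.001,0.0007,0],[-0.002,-0.001,0]],[[-0.001,0.0007,0.001],[-0.002,-0.001,0]],[[-0.001,0.0007,0.002],[-0.002,-0.001,0]],[[-0.001,0.0007,0.002],[-0.002,-0.001,0]]]}}

```text
time: 7.95
ee_pos: [0.4913, -0.0598, 0.093]
eef_rot: [0.749, 0.663, -0.0, -0.0]
ft_force: [0.1, -0.1, -2.6]
width: 0.0141
```

Emit:
{"api": "step_arm", "payload": {"increments": [[[0,0,0.0007],[0,0,0]],[[0,0,0.0015],[0,0,0]],[[0,0,0.0015],[0,0,0]]]}}

```text
time: 8.25
ee_pos: [0.4914, -0.0595, 0.0915]
eef_rot: [0.749, 0.663, -0.0, -0.0]
ft_force: [0.2, 1.9, -1.6]
width: 0.0139
```

Emit:
{"api": "step_arm", "payload": {"increments": [[[0,0,0.0005],[0,0,0]],[[0,0,0.001],[0,0,0]],[[0,0,0.001],[0,0,0]]]}}

```text
time: 8.55
ee_pos: [0.4914, -0.0592, 0.0906]
eef_rot: [0.749, 0.663, -0.0, -0.0]
ft_force: [-0.8, 2.5, 1.0]
width: 0.014
```

Emit:
{"api": "step_arm", "payload": {"increments": [[[0.0005,0,0],[0,0,0]],[[0.001,0,0],[0,0,0]],[[0.001,0,0],[0,0,0]]]}}

```text
time: 8.85
ee_pos: [0.4915, -0.0585, 0.0904]
eef_rot: [0.749, 0.663, -0.0, -0.0]
ft_force: [0.6, 0.1, -2.6]
width: 0.0138
```

Run:
```python
from h import *
st()
```

```text
time 8.85
joint_positions [ 0.5656  0.2225 -0.5903  1.9264  0.1432  1.0348 -0.2087]
joint_vel [ 0.0026 -0.0027 -0.0003  0.001  -0.0023  0.0005  0.0008]
joint_torque [-4.97000e-02 -4.56791e+01 -4.30150e+00 -3.51532e+01 -5.47000e-02
  2.50000e-02 -2.04000e-02]
ee_pos [ 0.4915 -0.0585  0.0904]
eef_rot [ 7.489e-01  6.627e-01 -3.000e-04 -3.000e-04]
ft_force [ 0.5587  0.1372 -2.6444]
torque [-0.0404 -0.0377 -0.014 ]
width 0.0138
```

Contact gone with the sideways shift, so the cone was rubbing on one flank. Going down again in small steps.

Emit:
{"api": "step_arm", "payload": {"increments": [[[0,0,0.0005],[0,0,0]],[[0,0,0.001],[0,0,0]],[[0,0,0.001],[0,0,0]]]}}

```text
time: 9.15
ee_pos: [0.4913, -0.0585, 0.0894]
eef_rot: [0.749, 0.663, -0.0, -0.0]
ft_force: [-1.8, 0.2, 0.1]
width: 0.014
```

Emit:
{"api": "step_arm", "payload": {"increments": [[[0,0,0.0005],[0,0,0]],[[0,0,0.001],[0,0,0]],[[0,0,0.001],[0,0,0]]]}}

```text
time: 9.45
ee_pos: [0.4913, -0.0585, 0.0885]
eef_rot: [0.749, 0.663, -0.0, -0.0]
ft_force: [-2.8, 0.6, 3.7]
width: 0.0139
```

Emit:
{"api": "step_arm", "payload": {"increments": [[[0,-0.0005,0],[0,0,0]],[[0,-0.001,0],[0,0,0]],[[0,-0.001,0],[0,0,0]]]}}

```text
time: 9.75
ee_pos: [0.4909, -0.0583, 0.0887]
eef_rot: [0.749, 0.663, 0.0, 0.0]
ft_force: [1.3, 1.1, 0.2]
width: 0.0137
```

Run:
```python
from h import *
st()
```

```text
time 9.75
joint_positions [ 0.5656  0.2227 -0.5904  1.9302  0.1439  1.0299 -0.2096]
joint_vel [ 0.0007  0.0008  0.0001 -0.0019 -0.0016  0.0013  0.0008]
joint_torque [ 4.37200e-01 -4.41352e+01 -3.64490e+00 -3.29765e+01  1.13800e-01
  5.45500e-01 -2.80000e-03]
ee_pos [ 0.4909 -0.0583  0.0887]
eef_rot [7.488e-01 6.627e-01 1.000e-04 1.000e-04]
ft_force [1.3024 1.1458 0.2076]
torque [ 0.1888 -0.4621  0.0205]
width 0.0137
```

Emit:
{"api": "step_arm", "payload": {"increments": [[[0.0002,0.0002,0.0004],[0,0,0]],[[0.0003,0.0003,0.001],[0,0,0]],[[0.0003,0.0003,0.001],[0,0,0]]]}}

```text
time: 10.05
ee_pos: [0.4911, -0.0582, 0.0877]
eef_rot: [0.749, 0.663, -0.0, 0.0]
ft_force: [-2.4, -0.4, 5.0]
width: 0.0136
```

Run:
```python
from h import *
st()
```

```text
time 10.05
joint_positions [ 0.5646  0.2247 -0.5901  1.9303  0.1455  1.0285 -0.2113]
joint_vel [-0.0005 -0.0009 -0.0003 -0.0017 -0.0007  0.0018  0.0006]
joint_torque [-2.68500e-01 -4.27697e+01 -4.19200e+00 -3.34274e+01 -6.51000e-02
 -8.49400e-01 -1.34000e-02]
ee_pos [ 0.4911 -0.0582  0.0877]
eef_rot [ 7.489e-01  6.627e-01 -1.000e-04  0.000e+00]
ft_force [-2.4451 -0.393   5.0038]
torque [-0.1239  0.4609 -0.0228]
width 0.0136
```

Emit:
{"api": "step_arm", "payload": {"increments": [[[0,-0.0004,0.0001],[0,0,0]],[[0,-0.0004,0.0003],[0,0,0]],[[0,-0.0004,0.0003],[0,0,0]]]}}

```text
time: 10.35
ee_pos: [0.4909, -0.0583, 0.0876]
eef_rot: [0.749, 0.663, 0.0, 0.0]
ft_force: [-1.4, 0.0, 4.3]
width: 0.0142
```

Run:
```python
from h import *
st()
snap('scene','scene8.png');snap('wrist','wrist8.png')
crop('scene8.png',240,180,310,270,6.5,'s8c.png')
crop('wrist8.png',240,150,400,290,5,'w8c.png')
```

```text
time 10.35
joint_positions [ 0.5648  0.2241 -0.5902  1.9312  0.1454  1.0275 -0.2113]
joint_vel [-0.0009 -0.0002  0.0011 -0.0012 -0.0022  0.0018  0.0002]
joint_torque [-1.15300e-01 -4.23977e+01 -4.01930e+00 -3.22524e+01 -1.05400e-01
 -1.85500e-01 -2.00000e-03]
ee_pos [ 0.4909 -0.0583  0.0876]
eef_rot [7.489e-01 6.627e-01 0.000e+00 3.000e-04]
ft_force [-1.4314  0.0075  4.2677]
torque [-0.0301 -0.0003 -0.0418]
width 0.0142
```

View pics/s8c.png

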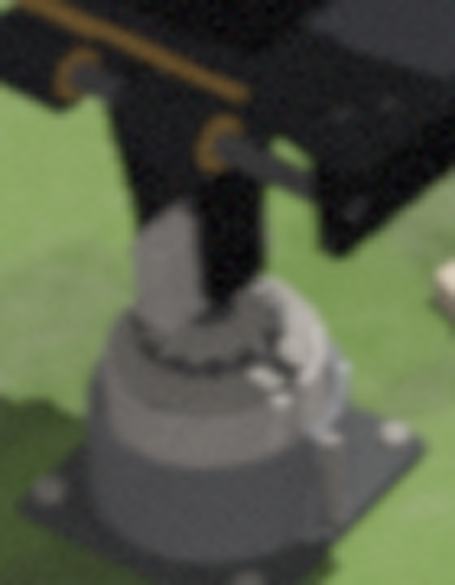

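View pics/w8c.png

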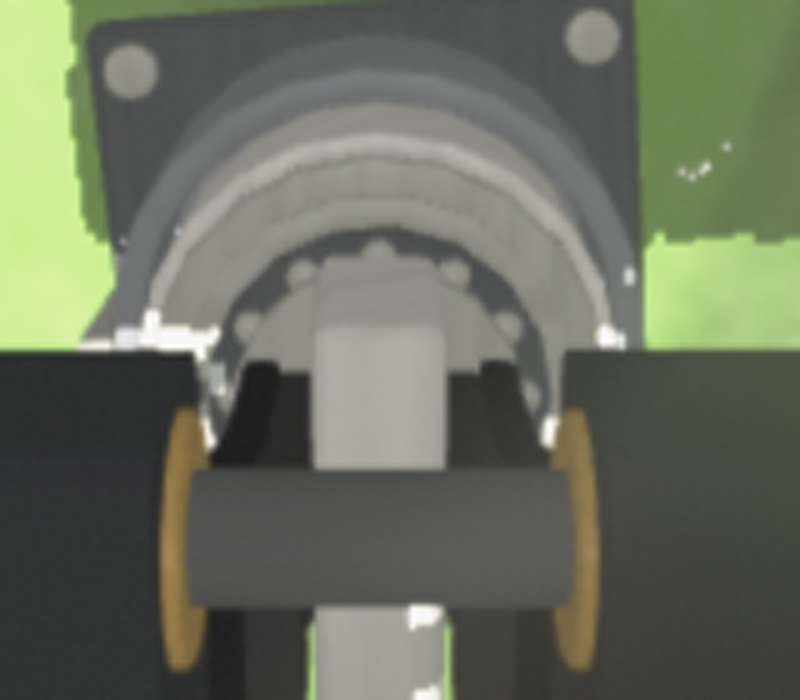

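Emit:
{"api": "step_arm", "payload": {"increments": [[[0,-0.0002,0.0003],[0,0,0]],[[0,-0.0002,0.0007],[0,0,0]],[[0,-0.0002,0.0007],[0,0,0]]]}}

```text
time: 10.75
ee_pos: [0.491, -0.0583, 0.0872]
eef_rot: [0.749, 0.663, 0.0, 0.0]
ft_force: [-1.5, 0.2, 6.5]
width: 0.014
```

Emit:
{"api": "step_arm", "payload": {"increments": [[[0,0,0],[0,0,0]],[[0,0,0],[0,0,0]]]}}

```text
time: 10.95
ee_pos: [0.491, -0.0582, 0.0873]
eef_rot: [0.749, 0.663, 0.0, 0.0]
ft_force: [-0.7, 0.0, 6.0]
width: 0.0135
```

Emit:
{"api": "step_arm", "payload": {"increments": [[[0,0,0.0003],[0,0,0]],[[0,0,0.0005],[0,0,0]],[[0,0,0.0005],[0,0,0]]]}}

```text
time: 11.25
ee_pos: [0.491, -0.0583, 0.087]
eef_rot: [0.749, 0.663, 0.0, 0.001]
ft_force: [-1.7, 0.5, 7.2]
width: 0.014
```

Emit:
{"api": "step_arm", "payload": {"increments": [[[0,0,0.0002],[0,0,-0.05]],[[0,0,0.0002],[0,0,-0.1]],[[0,0,0.0002],[0,0,-0.15]],[[0,0,0.0002],[0,0,-0.15]]]}}

```text
time: 11.65
ee_pos: [0.491, -0.0582, 0.087]
eef_rot: [0.697, 0.718, 0.0, 0.001]
ft_force: [-2.6, 0.3, 7.2]
width: 0.0138
```

Run:
```python
from h import *
st();print(yaw())
```

```text
time 11.65
joint_positions [ 0.5809  0.2277 -0.6086  1.9313  0.1522  1.0268 -0.0649]
joint_vel [-0.0025 -0.0001  0.0038  0.0006 -0.0013 -0.0002 -0.0417]
joint_torque [ 2.51000e-02 -4.12955e+01 -4.09830e+00 -3.20768e+01  4.22000e-02
 -7.35600e-01  7.78300e-01]
ee_pos [ 0.491  -0.0582  0.087 ]
eef_rot [6.965e-01 7.175e-01 0.000e+00 5.000e-04]
ft_force [-2.5552  0.2842  7.1514]
torque [0.0141 0.461  0.0009]
width 0.0138
1.702764733077427
```

Run:
```python
from h import *
snap('scene','scene9.png');snap('wrist','wrist9.png')
a=cv2.imread('pics/scene8.png')[200:270,240:310];b=cv2.imread('pics/scene9.png')[200:270,240:310]
cv2.imwrite('pics/s9c.png',cv2.resize(np.hstack([a,b]),None,fx=5.5,fy=5.5,interpolation=cv2.INTER_CUBIC))
```

```text
(no output)
```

View pics/s9c.png

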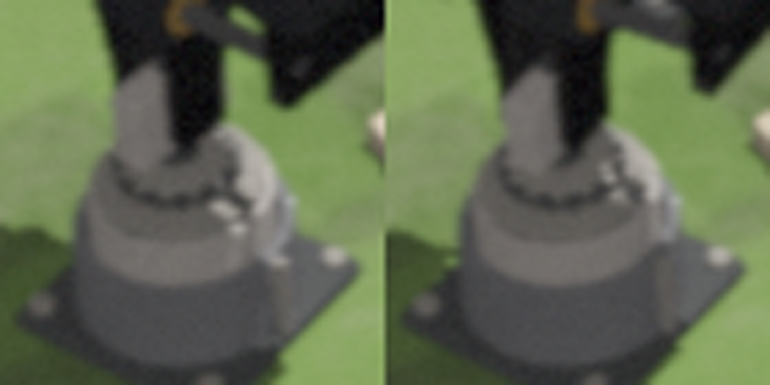

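Emit:
{"api": "step_arm", "payload": {"increments": [[[0,-0.0003,0.0003],[0,0,-0.06]],[[0,-0.0003,0.0003],[0,0,-0.12]],[[0,-0.0003,0.0003],[0,0,-0.18]],[[0,-0.0003,0.0003],[0,0,-0.24]],[[0,-0.0003,0.0003],[0,0,-0.24]]]}}

```text
time: 12.25
ee_pos: [0.4908, -0.0582, 0.087]
eef_rot: [0.605, 0.796, 0.0, 0.001]
ft_force: [-1.6, 0.4, 7.5]
width: 0.014
```

Emit:
{"api": "step_arm", "payload": {"increments": [[[0,-0.0002,0.0002],[0,0,-0.06]],[[0,-0.0002,0.0002],[0,0,-0.12]],[[0,-0.0002,0.0002],[0,0,-0.18]],[[0,-0.0002,0.0002],[0,0,-0.24]],[[0,-0.0002,0.0002],[0,0,-0.24]]]}}

```text
time: 12.75
ee_pos: [0.4907, -0.0583, 0.087]
eef_rot: [0.505, 0.863, -0.0, 0.001]
ft_force: [-2.0, 1.0, 6.2]
width: 0.0133
```

Run:
```python
from h import *
snap('scene','scene10.png');snap('wrist','wrist10.png');snap('top','top10.png')
a=cv2.imread('pics/scene8.png')[200:270,240:310];b=cv2.imread('pics/scene10.png')[200:270,240:310]
cv2.imwrite('pics/s10c.png',cv2.resize(np.hstack([a,b]),None,fx=5.5,fy=5.5,interpolation=cv2.INTER_CUBIC))
st();print(yaw())
```

```text
time 12.9
joint_positions [ 0.6347  0.2372 -0.669   1.9298  0.1719  1.0297  0.4007]
joint_vel [ 0.0001 -0.001   0.0028  0.0013  0.0009 -0.001  -0.0004]
joint_torque [-1.40000e-03 -4.06526e+01 -4.56080e+00 -3.17760e+01  4.12000e-02
 -5.54300e-01 -6.30000e-03]
ee_pos [ 0.4907 -0.0582  0.087 ]
eef_rot [ 5.058e-01  8.627e-01 -0.000e+00  7.000e-04]
ft_force [-1.1869 -0.3405  7.6409]
torque [0.0421 0.2979 0.0351]
width 0.0137
29.235309598385722
```

View pics/s10c.png

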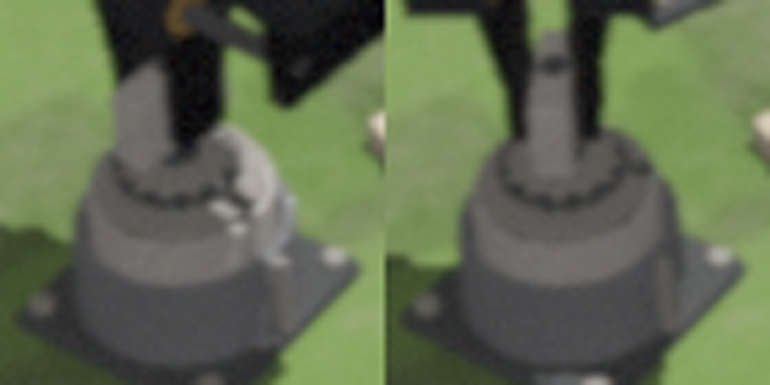

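View pics/wrist10.png

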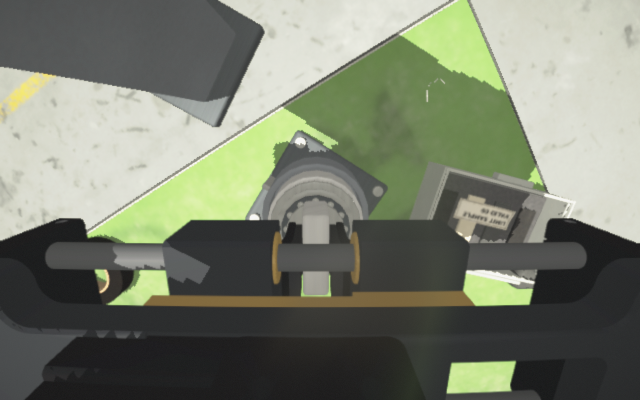

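```bash
cat > tab.py <<'E'
from h import *
def pr(f,u0,v0,s,th=range(-50,60,10),z=.0665):
    for t in th:
        a=np.radians(177.5+t); q=proj(f,[.491-.0008+.0265*np.cos(a),-.0582+.0265*np.sin(a),z])[0]
        print(t,np.round(q,1),np.round((q-[u0,v0])*s))
E
python3 - <<'E'
from tab import *
pr('scene10.png',240,200,5.5)
crop('scene10.png',255,205,300,245,16,'s10d.png')
E
```

```text
-50 [271.5 239.3] [173. 216.]
-40 [273.9 239. ] [187. 214.]
-30 [276.3 238.3] [199. 211.]
-20 [278.4 237.4] [211. 206.]
-10 [280.3 236.3] [222. 200.]
0 [282. 235.] [231. 192.]
10 [283.2 233.6] [238. 185.]
20 [284.1 232. ] [243. 176.]
30 [284.6 230.4] [245. 167.]
40 [284.6 228.9] [245. 159.]
50 [284.2 227.3] [243. 150.]
```

View pics/s10d.png

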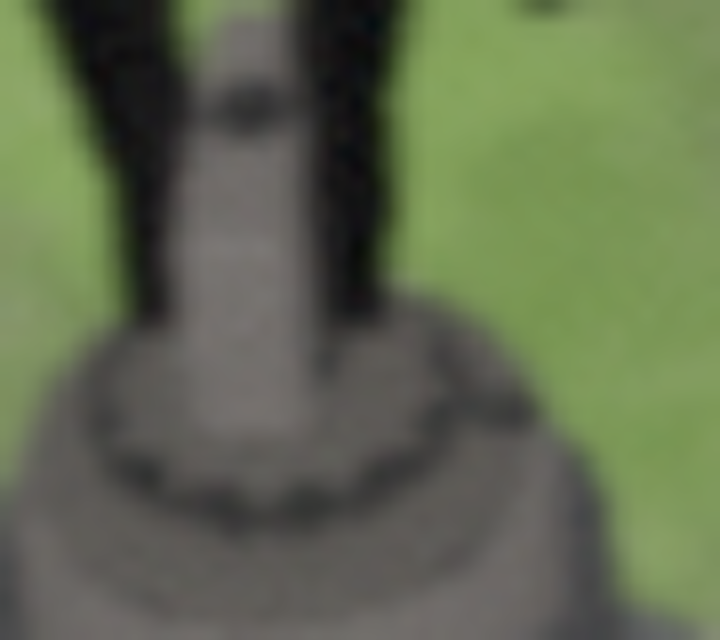

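Emit:
{"api": "step_arm", "payload": {"increments": [[[0,-0.0001,0.0002],[0,0,-0.05]],[[0,-0.0001,0.0002],[0,0,-0.1]],[[0,-0.0001,0.0002],[0,0,-0.1]],[[0,-0.0001,0.0002],[0,0,-0.1]]]}}

```text
time: 13.3
ee_pos: [0.4907, -0.0583, 0.087]
eef_rot: [0.462, 0.887, -0.0, 0.001]
ft_force: [-2.3, 0.6, 7.9]
width: 0.0136
```

Run:
```python
from tab import *
print(yaw());snap('scene','scene11.png');snap('wrist','wrist11.png')
crop('scene11.png',255,205,300,245,16,'s11d.png')
crop('wrist11.png',230,110,400,230,4.5,'w11c.png')
st()
```

```text
34.97340537783381
time 13.4
joint_positions [ 0.6462  0.2395 -0.682   1.9295  0.1763  1.0304  0.4975]
joint_vel [-0.0006 -0.0014  0.0012 -0.0007  0.0002  0.0001  0.0003]
joint_torque [-4.29000e-02 -4.05623e+01 -4.70770e+00 -3.18388e+01  4.35000e-02
 -5.83400e-01 -2.49000e-02]
ee_pos [ 0.4907 -0.0583  0.087 ]
eef_rot [ 4.620e-01  8.869e-01 -1.000e-04  8.000e-04]
ft_force [-1.8394 -0.4547  7.655 ]
torque [-0.0082  0.2765  0.0637]
width 0.0138
```

View pics/s11d.png

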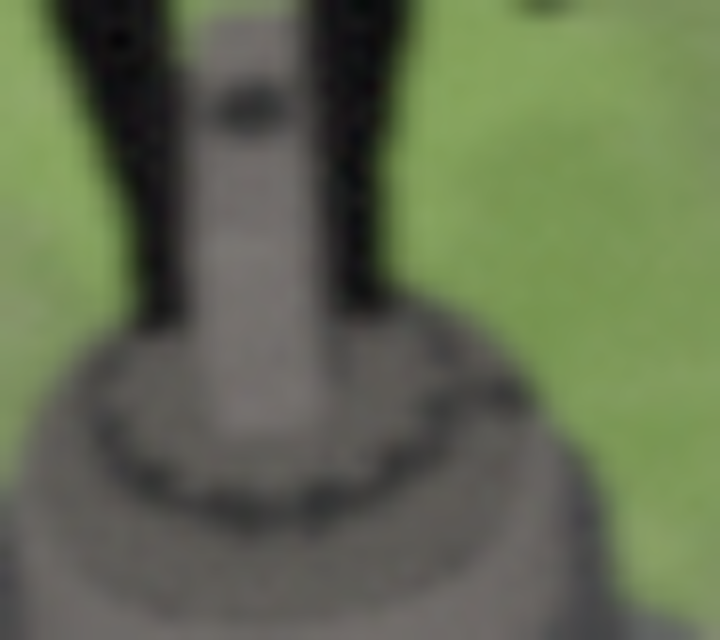

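View pics/w11c.png

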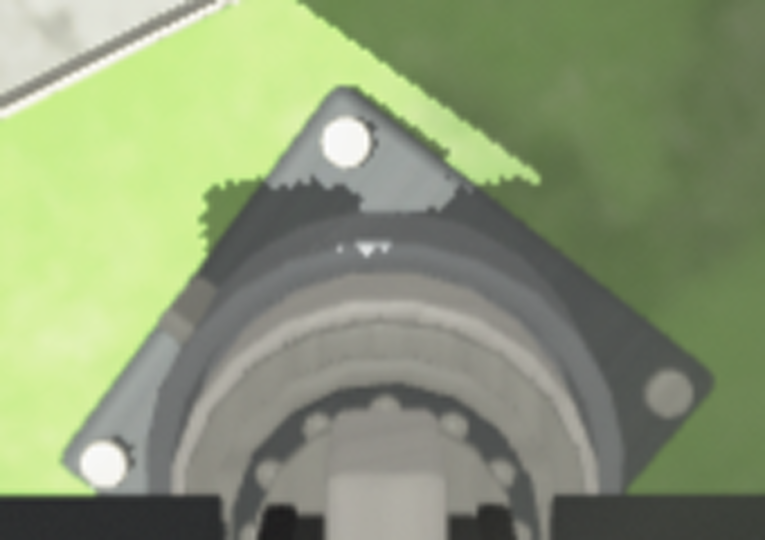

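Emit:
{"api": "step_arm", "payload": {"increments": [[[0.0001,-0.0002,0.0003],[0,0,0.06]],[[0.0001,-0.0002,0.0003],[0,0,0.12]],[[0.0001,-0.0002,0.0003],[0,0,0.19]],[[0.0001,-0.0002,0.0003],[0,0,0.26]],[[0.0001,-0.0002,0.0003],[0,0,0.33]]]}}

```text
time: 13.9
ee_pos: [0.4907, -0.0582, 0.087]
eef_rot: [0.602, 0.798, 0.0, 0.001]
ft_force: [-0.3, -0.5, 6.3]
width: 0.0139
```

Emit:
{"api": "step_arm", "payload": {"increments": [[[0,-0.0001,0.0002],[0,0,0.07]],[[0,-0.0001,0.0002],[0,0,0.14]],[[0,-0.0001,0.0002],[0,0,0.21]],[[0,-0.0001,0.0002],[0,0,0.28]],[[0,-0.0001,0.0002],[0,0,0.35]]]}}

```text
time: 14.4
ee_pos: [0.4909, -0.0582, 0.0871]
eef_rot: [0.733, 0.68, 0.001, 0.001]
ft_force: [-0.8, 0.6, 6.8]
width: 0.0136
```

Run:
```python
from tab import *
print(yaw());st()
```

```text
-4.310675558927804
time 14.4
joint_positions [ 0.5694  0.224  -0.5955  1.9334  0.1476  1.0243 -0.1665]
joint_vel [-0.0759 -0.0148  0.0837  0.0031 -0.0269 -0.0034 -0.6737]
joint_torque [ 5.50100e-01 -4.13066e+01 -4.23800e+00 -3.16333e+01 -2.70000e-02
 -3.21700e-01  1.38790e+00]
ee_pos [ 0.4909 -0.0582  0.0871]
eef_rot [7.332e-01 6.800e-01 5.000e-04 1.200e-03]
ft_force [-0.8409  0.6091  6.7716]
torque [-0.0552  0.2334  0.0008]
width 0.0136
```

Emit:
{"api": "step_arm", "payload": {"increments": [[[0,0,0.0004],[0,0,0.07]],[[0,0,0.0004],[0,0,0.14]],[[0,0,0.0004],[0,0,0.21]],[[0,0,0.0004],[0,0,0.28]],[[0,0,0.0004],[0,0,0.35]]]}}

```text
time: 14.9
ee_pos: [0.4911, -0.0583, 0.087]
eef_rot: [0.841, 0.541, 0.001, 0.001]
ft_force: [-1.2, -0.6, 7.6]
width: 0.0139
```

Emit:
{"api": "step_arm", "payload": {"increments": [[[0,0,0.0003],[0,0,0.07]],[[0,0,0.0003],[0,0,0.14]],[[0,0,0.0003],[0,0,0.21]],[[0,0,0.0003],[0,0,0.28]],[[0,0,0.0003],[0,0,0.35]]]}}

```text
time: 15.4
ee_pos: [0.4911, -0.0584, 0.087]
eef_rot: [0.923, 0.385, 0.001, 0.001]
ft_force: [-1.4, 0.3, 7.9]
width: 0.0135
```

Run:
```python
from tab import *
print(yaw());st()
snap('scene','scene12.png');snap('top','top12.png');snap('wrist','wrist12.png')
crop('scene12.png',255,205,300,245,16,'s12d.png')
crop('top12.png',205,125,305,225,6,'t12c.png')
```

```text
-44.747140676284076
time 15.4
joint_positions [ 0.4951  0.2123 -0.5129  1.9369  0.1235  1.0195 -0.8537]
joint_vel [-0.0724 -0.011   0.0783  0.0021 -0.0223 -0.0019 -0.6779]
joint_torque [  0.2903 -41.8853  -3.7011 -31.8706  -0.1513  -0.6388   1.394 ]
ee_pos [ 0.4911 -0.0584  0.087 ]
eef_rot [0.923  0.3847 0.0011 0.0013]
ft_force [-1.3903  0.3349  7.9329]
torque [-0.1513  0.3627  0.0609]
width 0.0135
```

View pics/s12d.png

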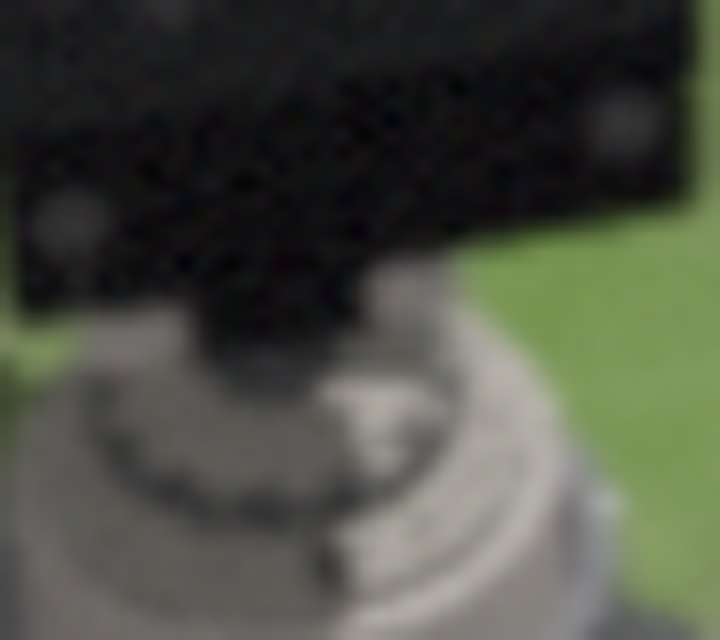

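View pics/t12c.png

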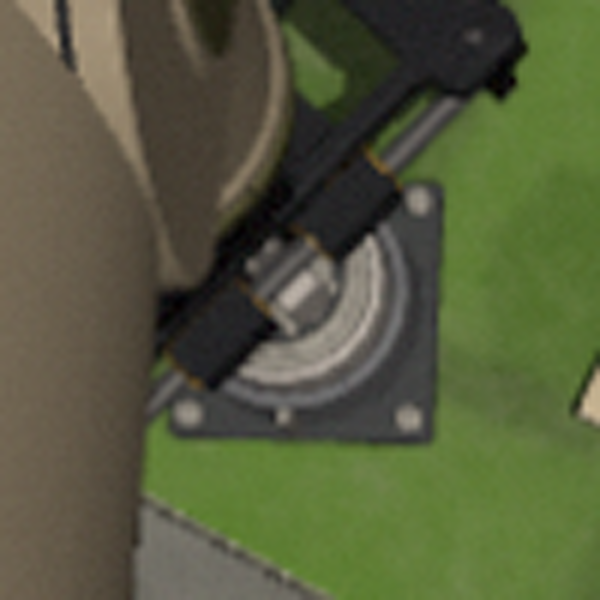

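Emit:
{"api": "step_arm", "payload": {"increments": [[[0,0,0.0002],[0,0,0.05]],[[0,0,0.0002],[0,0,0.09]],[[0,0,0.0002],[0,0,0.09]],[[0,0,0.0002],[0,0,0.09]]]}}

```text
time: 15.95
ee_pos: [0.4912, -0.0584, 0.087]
eef_rot: [0.939, 0.344, 0.001, 0.001]
ft_force: [-1.5, -1.0, 6.6]
width: 0.0145
```

Run:
```python
from tab import *
print(yaw());st()
snap('scene','scene13.png')
crop('scene13.png',255,205,300,245,16,'s13d.png')
```

```text
-49.78673206528622
time 15.95
joint_positions [ 0.4861  0.2109 -0.5029  1.9373  0.1209  1.0191 -0.9397]
joint_vel [ 0.0012  0.0008 -0.0004 -0.0004 -0.0006  0.      0.004 ]
joint_torque [-2.64700e-01 -4.21874e+01 -3.20820e+00 -3.20662e+01 -6.23000e-02
 -7.27800e-01 -3.48000e-02]
ee_pos [ 0.4912 -0.0584  0.087 ]
eef_rot [0.9391 0.3438 0.0011 0.0013]
ft_force [-1.5125 -0.9516  6.626 ]
torque [-0.108   0.4208 -0.0338]
width 0.0145
```

View pics/s13d.png

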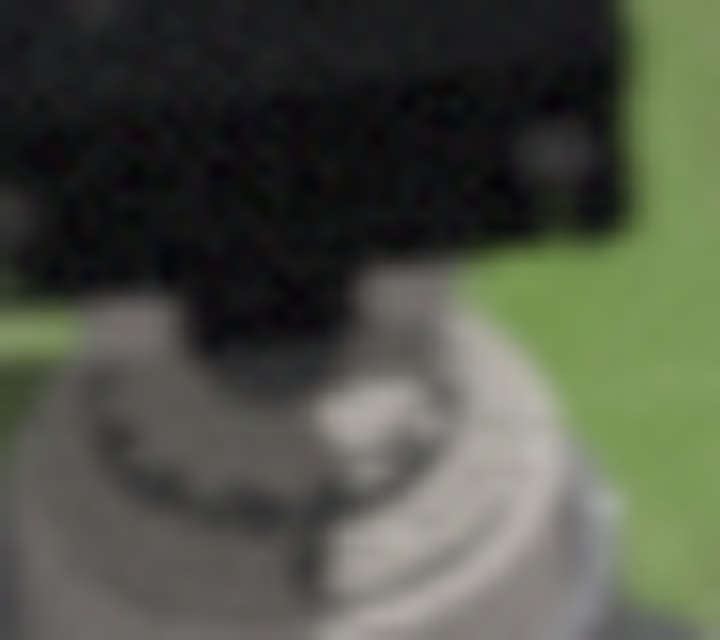

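Emit:
{"api": "step_arm", "payload": {"increments": [[[-0.0003,-0.0002,-0.0003],[0,0,0]],[[-0.0003,-0.0002,-0.0007],[0,0,0]],[[-0.0003,-0.0002,-0.001],[0,0,0]],[[-0.0003,-0.0002,-0.001],[0,0,0]]]}}

```text
time: 16.4
ee_pos: [0.491, -0.0585, 0.088]
eef_rot: [0.939, 0.344, 0.001, 0.001]
ft_force: [1.4, 0.6, 2.7]
width: 0.0137
```

Run:
```python
from h import *
st()
```

```text
time 16.4
joint_positions [ 0.4868  0.2089 -0.5033  1.9371  0.1196  1.0206 -0.9386]
joint_vel [ 0.      0.0018 -0.0008  0.0003 -0.0016 -0.0004  0.0001]
joint_torque [ 1.33000e-02 -4.36608e+01 -3.13960e+00 -3.21072e+01 -8.70000e-02
  3.88300e-01  2.96000e-02]
ee_pos [ 0.491  -0.0585  0.088 ]
eef_rot [0.939  0.3438 0.0013 0.0014]
ft_force [1.3726 0.5828 2.7156]
torque [ 0.0024 -0.3299 -0.0708]
width 0.0137
```

Emit:
{"api": "step_arm", "payload": {"increments": [[[0.0001,0.0001,-0.0003],[0,0,0]],[[0.0001,0.0001,-0.0006],[0,0,0]],[[0.0001,0.0001,-0.0006],[0,0,0]]]}}

```text
time: 16.7
ee_pos: [0.491, -0.0585, 0.0885]
eef_rot: [0.939, 0.344, 0.001, 0.001]
ft_force: [1.7, -1.3, 1.0]
width: 0.0139
```

Run:
```python
from h import *
st()
```

```text
time 16.7
joint_positions [ 0.4869  0.2086 -0.5033  1.9364  0.1193  1.0219 -0.9382]
joint_vel [ 0.0003  0.0016 -0.001   0.001  -0.0005 -0.0013 -0.0002]
joint_torque [-6.40000e-03 -4.45038e+01 -3.22720e+00 -3.30306e+01 -8.40000e-02
  3.08000e-01  2.83000e-02]
ee_pos [ 0.491  -0.0585  0.0885]
eef_rot [0.939  0.3438 0.0012 0.0013]
ft_force [ 1.7064 -1.326   0.987 ]
torque [-0.0568 -0.2306 -0.0148]
width 0.0139
```

Emit:
{"api": "step_arm", "payload": {"increments": [[[0.0002,0.0001,-0.0002],[0,0,0]],[[0.0002,0.0001,-0.0003],[0,0,0]],[[0.0002,0.0001,-0.0003],[0,0,0]]]}}

```text
time: 17.0
ee_pos: [0.4911, -0.0585, 0.0886]
eef_rot: [0.939, 0.344, 0.001, 0.001]
ft_force: [0.6, 0.2, -0.3]
width: 0.014
```

Emit:
{"api": "step_arm", "payload": {"increments": [[[0,0,0],[0,0,0]],[[0,0,0],[0,0,0]]], "grip_force": 5}}

```text
time: 17.2
ee_pos: [0.491, -0.0584, 0.0886]
eef_rot: [0.939, 0.344, 0.001, 0.001]
ft_force: [1.2, -0.4, 0.2]
width: 0.0141
```

Emit:
{"api": "step_arm", "payload": {"increments": [[[0,0,0],[0,0,0]],[[0,0,0],[0,0,0]],[[0,0,0],[0,0,0]],[[0,0,0],[0,0,0]],[[0,0,0],[0,0,0]]], "hand": 0.1}}

```text
time: 17.7
ee_pos: [0.491, -0.0584, 0.0885]
eef_rot: [0.939, 0.344, 0.001, 0.001]
ft_force: [-0.1, 0.0, 0.2]
width: 0.038
```

Run:
```python
from h import *
st()
snap('scene','scene14.png');snap('wrist','wrist14.png')
crop('scene14.png',240,180,310,260,8,'s14c.png')
crop('wrist14.png',230,110,400,230,4.5,'w14c.png')
```

```text
time 17.7
joint_positions [ 0.4867  0.2088 -0.5033  1.936   0.1192  1.0227 -0.9383]
joint_vel [ 0.0008  0.0003 -0.0006  0.0007 -0.0014 -0.0006  0.0006]
joint_torque [-1.20000e-03 -4.51130e+01 -3.25920e+00 -3.40105e+01 -4.19000e-02
 -4.98000e-02 -1.00000e-04]
ee_pos [ 0.491  -0.0584  0.0885]
eef_rot [0.939  0.3438 0.001  0.0012]
ft_force [-0.1424  0.0077  0.2416]
torque [0.0087 0.0165 0.0234]
width 0.038
```

View pics/s14c.png

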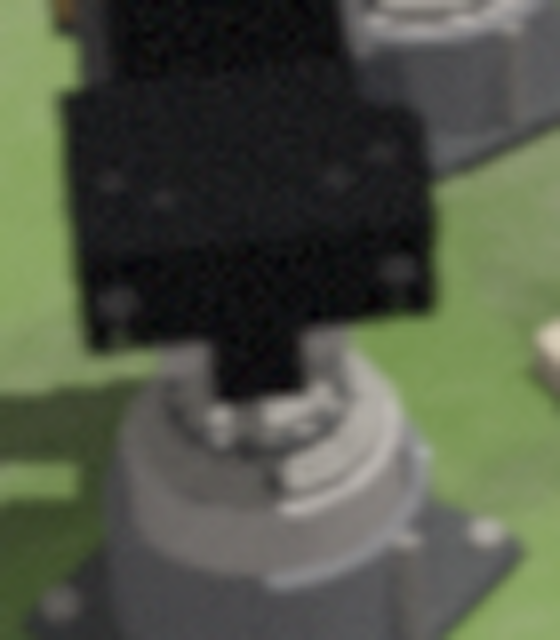

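View pics/w14c.png

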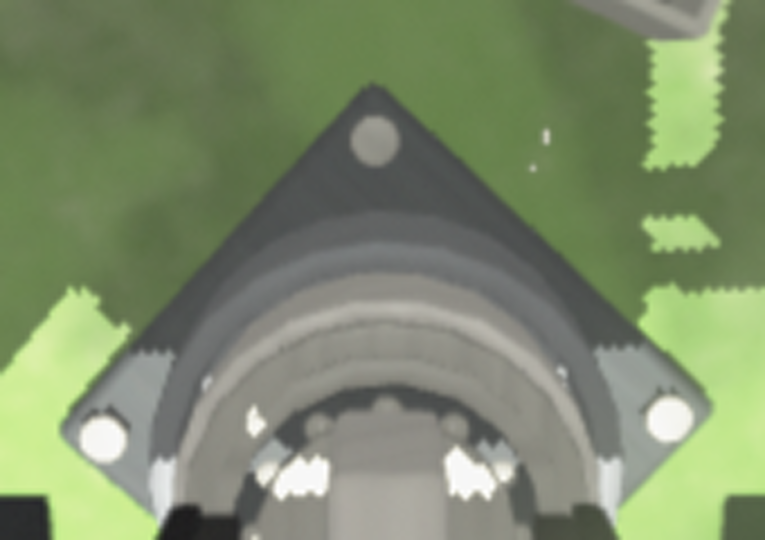

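Released cleanly, cone upright and concentric (wrist crop, grip at ~(387,480)). Raising straight up, then retreating.

Emit:
{"api": "step_arm", "payload": {"increments": [[[0,0,-0.01],[0,0,0]],[[0,0,-0.025],[0,0,0]],[[0,0,-0.045],[0,0,0]],[[0,0,-0.07],[0,0,0]],[[0,0,-0.1],[0,0,0]]]}}

```text
time: 18.3
ee_pos: [0.4903, -0.0581, 0.1898]
eef_rot: [0.939, 0.344, 0.001, 0.001]
ft_force: [0.9, -0.2, 0.3]
width: 0.0392
```

Emit:
{"api": "step_arm", "payload": {"increments": [[[0,0,-0.03],[0,0,0]],[[-0.03,0,-0.04],[0,0,0]],[[-0.06,0,-0.05],[0,0,0]],[[-0.09,0,-0.05],[0,0,0]],[[-0.12,0,-0.05],[0,0,0]]]}}

```text
time: 18.8
ee_pos: [0.3978, -0.1361, 0.2408]
eef_rot: [0.939, 0.344, 0.001, 0.001]
ft_force: [0.2, -0.2, -0.6]
width: 0.0393
```

Emit:
{"api": "step_arm", "payload": {"increments": [[[0,0,0],[0,0,0]],[[0,0,0],[0,0,0]],[[0,0,0],[0,0,0]]]}}

```text
time: 19.1
ee_pos: [0.3985, -0.1353, 0.2413]
eef_rot: [0.939, 0.345, 0.002, 0.002]
ft_force: [0.1, 0.7, -0.4]
width: 0.0395
```

Run:
```python
from h import *
st()
for n in ['scene','top','wrist']: snap(n,n+'15.png')
crop('scene15.png',235,180,315,270,7,'s15c.png')
```

```text
time 19.1
joint_positions [ 0.6467 -0.1222 -0.3904  1.9135 -0.047   1.3369 -0.5974]
joint_vel [-0.0043  0.0102 -0.0058  0.0003  0.0019 -0.0019  0.0021]
joint_torque [ 6.00700e-01 -2.92361e+01  1.96260e+00 -3.88529e+01 -1.74000e-02
  6.40000e-03  1.83000e-02]
ee_pos [ 0.3985 -0.1353  0.2413]
eef_rot [0.9387 0.3447 0.0017 0.0016]
ft_force [ 0.0744  0.716  -0.4442]
torque [-0.0254 -0.0314 -0.0115]
width 0.0395
```

View pics/s15c.png

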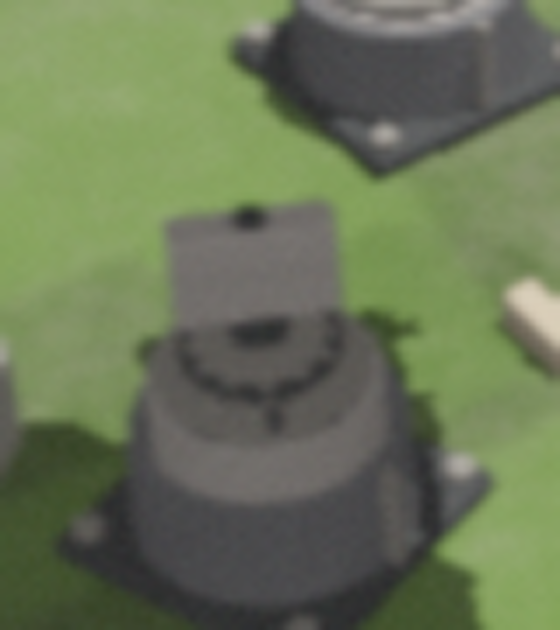

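View pics/wrist15.png

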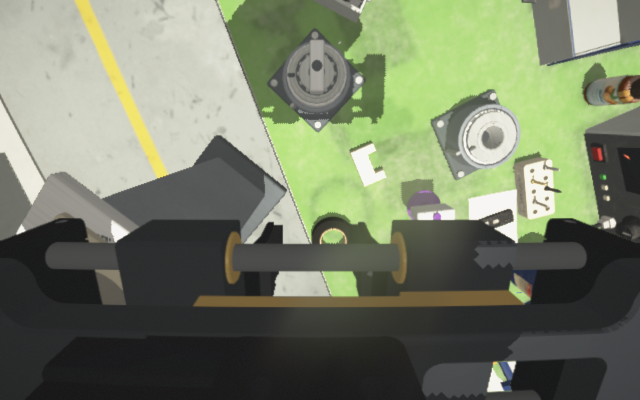

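View pics/top15.png

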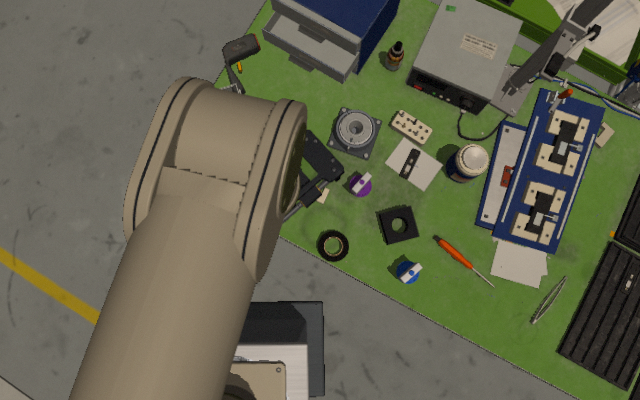

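```bash
python3 -c "
from bench import r
print(r.close_job())"
```

```text
the job is handed in; nothing more can be done
None
```

I seated the steel cone in the wider cup, rocked it both ways under pressure, let go and handed the job in at about 19 s.

- **Pressure:** I pressed at about 9–11 N while rocking. The wrist read 6.2 to 7.9 N, plus about 3 N of cone weight. No reading reached 15 N.
- **Counter-clockwise:** I turned the hand 42°. The tab in the scene camera looked like about 45°, but my last check there moved only 3–4° for a 5.7° turn. The cup may therefore have gone slightly less than the hand, though still well past 30°.
- **Clockwise:** I turned it to 43° on the other side of the start, and the tab agreed at about 43°. The tab may have started up to 3° off the middle mark, which leaves both sides clear of 30°.
- **Going in:** The cone touched one side of the cup first, with up to about 2.8 N sideways. I re-centred it by feel before pressing.
- **Release:** I eased the pressure to about 3 N before opening the fingers. They opened freely and the wrist force was near zero afterwards.

The final scene and wrist pictures show the cone upright and centred in the cup at seated height. The tab is still turned clockwise, the rest is empty, and the arm is clear. The tape and both look-alikes look untouched. I did not measure any bystander's final position, and the arm partly hid the nest in the last top view.

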